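# Load the bottle labeller and drop its press roller

### The arm

A 6-joint arm with a two-finger parallel gripper is mounted at the origin on the work surface. World frame = base frame: x ahead of the robot, y to its left, z up, the work surface at z = 0. Lengths are in mm, angles in rad, forces in N, time in s.
With the tool pointing down it reaches from about 275 to 775 mm from the base axis. Payload 14.6 kg.
Tool frame: the origin (TCP) lies midway between the tips of the shut fingers; the grasp point (between the pads) lies 19 mm behind it (arm.grip_point_offset is the distance from the TCP to the grasp point, in mm); z points along the fingers, y is the line along which they close (so a half turn about z gives the same grasp; the last joint's range is limited). The gripper opens to 85 mm and grips with 20 to 120 N. Pads are 22 mm wide; open, the fingers measure 114 mm over their backs; the gripper's body (76 mm by 85 mm) begins 54 mm behind the grasp point. The pads swing forward as they close: fully open they stand 13 mm farther back than shut.
Start: joints at [-1.312, 0.263, -0.048, 1.259, 0, 1.415], TCP at [211.092, -480.696, 231.278] pointing down, gripper open.
Joint ranges: [-2.65, 2.65], [-0.89, 1.7], [-1.18, 1.37], [-2.13, 2.11], [-1.35, 1.29], [-3.14, 3.14]. Speed limits (rad/s): [1.89, 1.89, 2.57, 2.79, 3.14, 3.14].

### API

Orientations are given as a rotation vector (axis times angle).
In Python, from rig import arm gives the robot as it stands.
- The arm moves only by the tool step_arm, never from a script. Its argument "motion" is a list of rows, each an object of numbers: "x", "y", "z": the shift along the tool's x, y, z in m; "yaw": the turn about the tool's z in rad. In form: [{"x": .., "y": .., "z": .., "yaw": ..}, ...]. A call has 1 to 10 rows; each row shifts and turns the commanded pose from where the row before left it, along the tool's axes as they then stand; what a row does not reach is not made up. A row lasts 1/12 s, in which the tool goes at most 41.7 mm and 7.16 degrees, less where a joint would pass 70% of its speed; a pose out of reach is approached as far as the arm can. A call is refused whole if a number of a shift passes 0.0417 or a number of a turn 0.125, either way. A call with a gripper value outside its range is refused whole. "gripper" is the finger opening in m, from 0 to 0.0854, set as the call begins (left out, the last holds). The fingers move at their own pace and stop on an object; the grip force is fixed at half the most. Time passes only in rows, so rows that do not move let the fingers close. It gives the time, the measured TCP pose, the force, the opening and the grip force at its end, in the units of the state.
- arm.get_obs(): the state, without advancing time (a new reading comes with each control period).
- arm.read_camera(name): name is "scene" or "top" or "wrist"; returns the picture (400x640x3 uint8, red, green, blue); there is no depth.
- arm.calibration(name): a dict with "fx", "fy", "cx", "cy" (pixels), "cam_to_world" (4x4, takes a point from camera to world coordinates). Camera axes: x right, y down, z forward; pixel columns grow to the right and rows downward; lengths in mm; the calibration is good to about 2 mm. A picture is of the moment at which its call begins: read the wrist's pose just before it. calibration takes no time and is no camera call; for the wrist camera it gives the pose at the moment of the call.
- arm.close_job(): hands the job in; it is judged then, once.
The state is a dict: "time": time; "qpos": joint angles; "qvel": joint speeds; "joint_efforts": joint torques, N m; "ee_pos": TCP position; "orientation": TCP orientation; "contact_force": force on the tool from outside, world axes, zero at the start; "torque": the same for the moment, N m; "width": finger opening in mm; "finger_force": force on a finger pad.
Only numpy, scipy, OpenCV 4.12 (cv2) and the standard library are available. Lean on these libraries where they do the work, as an engineer would, in place of code of your own. Each camera call takes 0.05 s, during which the arm holds its last target. There are 200 camera calls.

### The job

Get the narrow-necked bottle ready for labelling: cock the labeller's sprung press frame right back until it stays up on its last catch, take the bottle from the tray and lay it on the labeller's two rollers with its cap in the slotted saddle, then press the trigger so that the press roller comes all the way down onto the bottle and stays on it. Leave the two wide-capped jars in the tray and do not knock over the small bottles standing on the table.

Things in the scene. Friction and masses are not known exactly. Their poses are not given: they have to be found in the camera images.
- labeller: Fixed aluminium bench labeller, base plate 250 x 270 x 12 mm. Axes: x from the loading side (robot's side) to the rear, y along its two rollers from the foot end to the neck end. Press frame down or at half-cock: no room to load. At full cock nothing behind the rollers within 75 mm of the bottle's axis is higher than 60 mm. Origin: underside, 20 mm in +y from point cradle.
- cradle (a point): Where the middle of the bottle's body must lie, on its axis, 78 mm above the table; axes as the labeller's. Two black fixed rollers, 30 mm diameter, along y at x = -21 and +21 mm, tops 21 mm below this point: fingers may straddle the lying bottle to 18 mm below its axis. Foot end: upright stop plate, face at y = -58 mm, 86 mm high.
- saddle (a point): Middle of the slot of the white neck saddle, where the middle of the cap must lie: 81 mm from the cradle point along y, same height. Slot 32 mm wide, open upwards and towards the cradle, from y = 68 to 103 mm of the cradle, then an end wall. Its tines, 14 mm thick, stand 30 mm higher than this point, close on both sides of the cap: the bottle cannot be let down here while held by its cap.
- press_frame (a joint): Hinge of the sprung press frame, rad: 0 = fully down, empty; about 0.21 = level, its roller on a seated bottle; grows as it is lifted up and back. Spring and damper drive it down: 6 to 12 N to lift at the handle. Two pins click past the trigger's nose, which holds it at 1.10 (half-cock) and 1.90 (full cock); it must be lifted 0.06 beyond each to catch. End stop 2.04: the pull turns hard.
- frame_pivot (a point): Point on the press frame's hinge axis (along y), level with the handle's middle along y, 117 mm above the table, 95 mm in +x and 114 mm in -y from the cradle point; axes as the labeller's. The frame: a side bar at the foot end carries a black press roller (24 mm diameter, 104 mm long, along y, 95 mm from the hinge, over the bottle's body); a round catch plate at the neck end carries two pins.
- handle (a point): Middle of the press frame's black grip: a revolving sleeve, 22 mm diameter, 60 mm long, along y, standing out sideways from the end of the side bar at the foot end, 150 mm from the hinge axis. At rest 86 mm above the table on the loading side, free all round for 30 mm and more; at full cock 266 mm high, 18 mm beyond the hinge. The sleeve turns freely on its pin, so a hand need not turn with the frame.
- trigger (a joint): Trigger lever, 180 mm long, hinged at its rear. 0 = at rest (sprung up), 0.20 rad = fully pressed. Pressed 0.1 to 0.2 rad it lets the cocked frame go; needs 3 to 6 N at the paddle. Let go too soon it catches the falling frame at half-cock: keep it fully down about 1.5 s, until the frame is down. It must spring back up after.
- trigger_paddle (a point): Centre of the top face of the trigger's level steel paddle, 34 x 36 mm, 184 mm above the table at rest, beyond the neck end of the labeller. Pressed straight down it travels up to 35 mm. Free space under it and around it; the falling frame passes 10 mm or more beside it, not over it.
- bottle: Narrow-necked black bottle, 150 mm long, about 150 g, lying at the start in one of the tray's three grooves. Origin on its axis in the middle of the cylindrical body (54 mm diameter, 105 mm long). Its y axis points to the neck: shoulder to y = 64.5 mm, then a white cap, 24 mm diameter, to y = 97.5 mm. Its x and z axes turn as it rolls.
- bottle_cap (a point): Middle of the bottle's cap, on the axis, 81 mm from the bottle's origin. In the tray the cap can be gripped from above (28 mm or more free on each side, 27 mm from its axis down to the tray's floor); the body cannot, because its neighbours lie 6 mm away.
- tray: Fixed grey tray, 196 x 200 mm, floor 4 mm thick, with three grooves along its y axis at x = -60, 0 and +60 mm; 30 mm walls round the bodies, only an 8 mm rim at the necks, which all point to its +y. The axes of the lying bottles are 31 mm above the table. Origin at the middle of its underside.
- mat: Fixed black ribbed rubber mat, 110 x 170 mm, between tray and labeller, five ribs along its y axis, 22 mm apart (one in the middle), 7 mm high: round things laid along the ribs do not roll. A free place to put the bottle down: lying between two ribs its axis is 32 mm above the table. Origin at the middle of its underside.
- jar_a: Wide-capped black jar lying in the tray, same body as the bottle, white cap 42 mm diameter and 22 mm long, 127 mm long in all. Stays there. Origin in the middle of its body.
- jar_b: The other wide-capped jar, like jar_a.
- vial_0: Small black bottle standing on the table behind the mat, 40 mm diameter, 95 mm high. Origin at its foot; stays standing.
- vial_1: Small black bottle standing on the table behind the mat, 40 mm diameter, 95 mm high. Origin at its foot; stays standing.
- vial_2: Small black bottle standing on the table behind the mat, 40 mm diameter, 95 mm high. Origin at its foot; stays standing.
Not all that is in view belongs to the job. Leave any yellow look-alike of the vial_1 alone.

How it is judged (in metres and radians):
On the way, in this order (a step that is already met when the one before it is completed fails the run):
1. the press frame is fully cocked and stays on its last catch (value of joint press_frame between 1.84 and 1.96 rad and velocity of joint press_frame between -0.05 and 0.05 rad/s), for 0.4 s.
2. the bottle lies let go on the rollers, cap in the saddle, the frame still cocked (value of joint press_frame above 1.84 rad and x of bottle in the frame of cradle between -0.006 and 0.006 m and y of bottle in the frame of cradle between -0.011 and 0.011 m and z of bottle in the frame of cradle between -0.005 and 0.005 m and angle between the y axis of bottle and the y axis of cradle, either way round below 0.08 rad and y of bottle_cap in the frame of cradle above 0.06 m and contact force between the fingers and bottle below 0.2 N), for 0.2 s.
At the end, for the whole second after the job is handed in: The bottle lies still on the rollers, cap in the saddle (6 mm across, 11 mm along, 5 mm in height, 0.08 rad), the press frame rests on it (0.16 to 0.27 rad), the trigger is back up (under 0.04 rad), the jars are within 30 mm of their places and the small bottles stand (value of joint press_frame between 0.16 and 0.27 rad and velocity of joint press_frame between -0.05 and 0.05 rad/s and value of joint trigger below 0.04 rad and x of bottle in the frame of cradle between -0.006 and 0.006 m and y of bottle in the frame of cradle between -0.011 and 0.011 m and z of bottle in the frame of cradle between -0.005 and 0.005 m and angle between the y axis of bottle and the y axis of cradle, either way round below 0.08 rad and y of bottle_cap in the frame of cradle above 0.06 m and linear speed of bottle below 0.02 m/s and distance of each of jar_a, jar_b from where it was at the start of the episode below 0.03 m and angle between each of vial_0, vial_1, vial_2's own z axis and vertical below 0.3 rad); the robot touches nothing.
It fails at once if a jar is taken or pushed out of its place in the tray (distance of any of jar_a, jar_b from where it was at the start of the episode above 0.06 m).
It fails at once if a small bottle is knocked over (angle between any of vial_0, vial_1, vial_2's own z axis and vertical above 0.6 rad).
It also fails if it takes over 72 s, if anything falls off the work surface, if the arm or the gripper's body presses on something with over 40 N, if the wrist force passes 120 N, or if a joint passes its speed limit or range.

## Working session

There is one attempt and no reset: what is moved stays moved. The work goes in short steps, Python scripts to look and compute and a tool call to move; the robot and the scene stay as the last step left them, time stands still between calls to the robot, and variables do not carry over. Pictures are saved under pics/ and viewed, at most 10 in all, crops included, and the job is handed in when it is done.

Besides the shell and the picture viewer there is one more tool, called after "Call:" as name(argument=value, ...), one argument or row to a line, values as JSON. step_arm: Moves the arm, as the interface text tells. Its arguments: {"type":"object","properties":{"motion":{"type":"array","items":{"type":"object","properties":{"x":{"type":"number"},"y":{"type":"number"},"z":{"type":"number"},"yaw":{"type":"number"}}}},"gripper":{"type":"number"}},"required":["motion"]}

```bash
mkdir -p pics
cat > h.py <<'E'
import numpy as np, cv2
from rig import arm
def ray(c,u,v):
    d=np.array([(u-c["cx"])/c["fx"],(v-c["cy"])/c["fy"],1.0]);T=np.array(c["cam_to_world"])
    return T[:3,3],T[:3,:3]@d
def pt(c,u,v,z):
    o,d=ray(c,u,v); return (o+d*(z-o[2])/d[2]).round(1)
def px(c,p):
    T=np.linalg.inv(np.array(c["cam_to_world"]));q=T[:3,:3]@np.array(p)+T[:3,3]
    return [round(c["fx"]*q[0]/q[2]+c["cx"],1),round(c["fy"]*q[1]/q[2]+c["cy"],1)]
def snap(n,f):
    c=arm.calibration(n);im=arm.read_camera(n);cv2.imwrite(f,cv2.cvtColor(im,cv2.COLOR_RGB2BGR));return c,im
E
python3 - <<'E'
from h import *
for n in("top","scene"):
    c,_=snap(n,f"pics/{n}0.png");print(n,c)
print(arm.get_obs())
E
```

```text
top {'fx': 388.4318268336745, 'fy': 388.4318268336745, 'cx': 325.0690215750759, 'cy': 204.6840570763668, 'cam_to_world': array([[-1.70225691e-02, -9.95127307e-01,  9.71178424e-02,
         4.95293667e+02],
       [-9.99430036e-01,  1.41028814e-02, -3.06710321e-02,
         3.16484033e+01],
       [ 2.91519401e-02, -9.75845884e-02, -9.94800187e-01,
         1.05792532e+03],
       [ 0.00000000e+00,  0.00000000e+00,  0.00000000e+00,
         1.00000000e+00]])}
scene {'fx': 459.7546113188572, 'fy': 459.7546113188572, 'cx': 304.45145526346283, 'cy': 198.60170452651866, 'cam_to_world': array([[ 6.96312834e-01,  5.03607720e-01, -5.11397791e-01,
         1.15234010e+03],
       [ 7.17536332e-01, -4.71529870e-01,  5.12641390e-01,
        -5.17365570e+02],
       [ 1.70308279e-02, -7.23905274e-01, -6.89689136e-01,
         8.60732614e+02],
       [ 0.00000000e+00,  0.00000000e+00,  0.00000000e+00,
         1.00000000e+00]])}
{'time': 0.1, 'qpos': array([-1.31229907e+00,  2.63534034e-01, -4.88629215e-02,  1.25937691e+00,
       -7.25705413e-06,  1.41549342e+00]), 'qvel': array([ 0.0008521 , -0.00021641,  0.00391393,  0.00129989,  0.00129282,
       -0.00235946]), 'joint_efforts': array([ 4.13957925e-03, -6.38578534e+01,  3.85066545e+01,  1.00104904e-02,
       -1.40891880e-04,  1.80615774e-05]), 'ee_pos': array([ 211.03073829, -480.46906181,  230.84648923]), 'orientation': array([-3.07363504e+00, -6.45167772e-01,  9.05490822e-05]), 'contact_force': array([-0.532678  ,  0.70688275, -0.70616867]), 'torque': array([ 0.01785473, -0.03215547,  0.02508768]), 'finger_force': 0.0, 'width': 85.32022492507016}
```

View pics/top0.png

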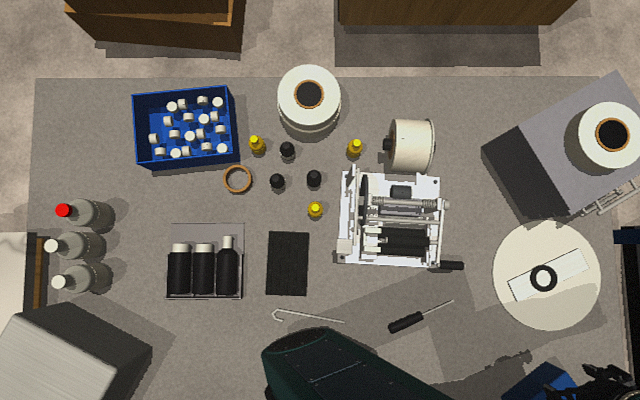

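View pics/scene0.png

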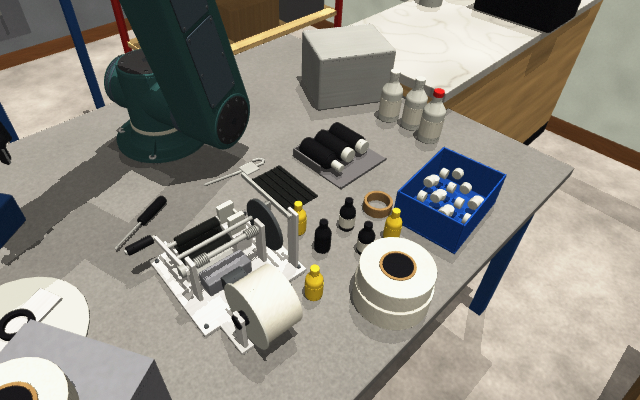

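The top view shows the tray at (204,260) with the narrow bottle in its right groove (cap 227,241), the mat at (288,263), and the labeller at (392,218). The handle is at (453,265), and the neck end faces left. I'll enlarge the labeller and tray next.

Run:
```python
import cv2
a=cv2.imread("pics/top0.png")
cv2.imwrite("pics/c1.png",cv2.resize(a[160:280,325:475],None,fx=5,fy=5,interpolation=cv2.INTER_CUBIC))
cv2.imwrite("pics/c2.png",cv2.resize(a[210:310,155:315],None,fx=5,fy=5,interpolation=cv2.INTER_CUBIC))
```

```text
(no output)
```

View pics/c1.png

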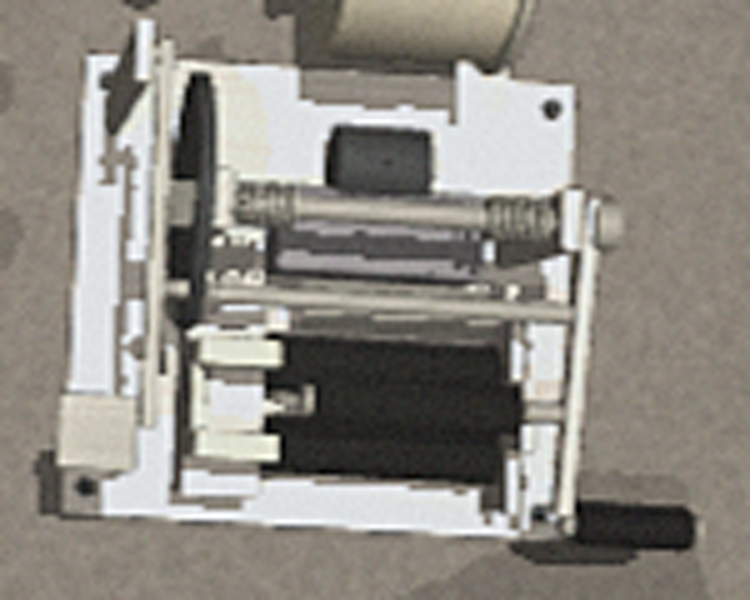

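View pics/c2.png

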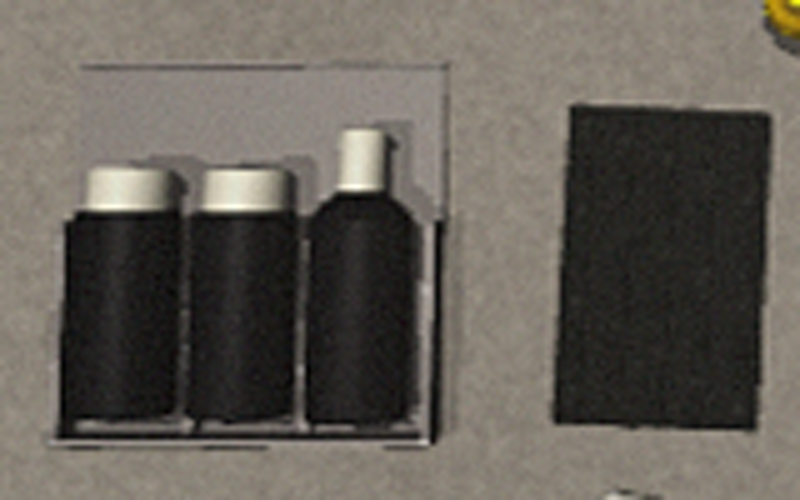

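The labeller crop shows tines at crop (240,352) and (237,447), the handle sleeve from (580,522) to (692,527), and the paddle at (98,432). The base's rear corners are at (88,57) and (575,87). In the tray crop the bottle's cap spans (363,128) to (363,190) and its body ends at about y=423. The mat corners are (571,105), (770,112), (757,428) and (555,422).

Run:
```python
from h import *
c=arm.calibration("top")
A=lambda X,Y,z:pt(c,325+X/5-.4,160+Y/5-.4,z)
B=lambda X,Y,z:pt(c,155+X/5-.4,210+Y/5-.4,z)
from scipy.optimize import least_squares
# labeller-frame points relative to cradle (x,y,z)
ob=[((98,432),None,184)]
L=[((88,57),(125,155,12)),((575,87),(125,-115,12)),((61,513),(-125,155,12)),
 ((241,352),(23,81,108)),((238,446),(-23,81,108)),((580,523),(-52,-84,86)),((692,527),(-52,-144,86))]
P=np.array([A(*p,q[2])[:2] for p,q in L]);Q=np.array([q[:2] for _,q in L],float)
def T(p,q):
    s,k=np.sin(p[2]),np.cos(p[2]); return np.c_[p[0]+k*q[:,0]-s*q[:,1],p[1]+s*q[:,0]+k*q[:,1]]
r=least_squares(lambda p:(T(p,Q)-P).ravel(),[480,-130,0],loss="soft_l1",f_scale=3)
print("cradle",r.x);print((T(r.x,Q)-P).round(1))
print("hinge/handle rest/cock",T(r.x,np.array([[95,-114],[-52,-114],[113,-114.]])))
print("paddle",A(98,432,184))
print("cap ends",B(363,128,31),B(363,190,31),B(363,160,43),"foot",B(360,423,31))
print("tray corners",B(55,443,30),B(432,443,30))
print("mat",[B(*m,5) for m in((571,105),(770,112),(757,428),(555,422))])
o=arm.get_obs();from scipy.spatial.transform import Rotation as R
print(R.from_rotvec(o["orientation"]).as_matrix().round(3))
for n,u,v in(("v",278,181),("v",314,178),("v",288,148),("y",316,209)):print(n,pt(c,u,v,50))
```

```text
cradle [ 4.98942420e+02 -1.94398476e+02 -7.90644556e-02]
[[-53.4  -0.8]
 [-54.9  -2. ]
 [-56.1  -0.7]
 [  4.3  -1.9]
 [  4.1  -1. ]
 [  3.9  10.6]
 [  2.1   7.3]]
hinge/handle rest/cock [[ 584.64168294 -315.54564448]
 [ 438.10090597 -303.93527477]
 [ 602.58545155 -316.96732241]]
paddle [487.  -36.6 184. ]
cap ends [518.9 257.7  31. ] [486.6 257.4  31. ] [502.1 254.9  43. ] foot [367.1 258.1  31. ]
tray corners [360.1 413.8  30. ] [356.1 221.3  30. ]
mat [array([530. , 152.1,   5. ]), array([524.5,  45. ,   5. ]), array([356.9,  54.1,   5. ]), array([362.3, 161.1,   5. ])]
[[ 0.916  0.402 -0.   ]
 [ 0.402 -0.916  0.001]
 [ 0.    -0.001 -1.   ]]
v [657.7 122.6  50. ]
v [664.4  28.4  50. ]
v [745.4  95.9  50. ]
y [582.7  24.4  50. ]
```

Run:
```python
from h import *
from scipy.optimize import least_squares
c=arm.calibration("top")
A=lambda X,Y,z:pt(c,325+X/5-.4,160+Y/5-.4,z)
L=[((88,57),(125,155,12)),((575,87),(125,-115,12)),((61,513),(-125,155,12)),
 ((241,352),(23,81,108)),((238,446),(-23,81,108)),((580,523),(-52,-84,86)),((692,527),(-52,-144,86))]
P=np.array([A(*p,q[2])[:2] for p,q in L]);Q=np.array([q[:2] for _,q in L],float)
def T(p,q):
    s,k=np.sin(p[2]),np.cos(p[2]); return np.c_[p[0]+k*q[:,0]-s*q[:,1],p[1]+s*q[:,0]+k*q[:,1]]
def f(p):
    q=Q.copy();q[:3,0]+=p[3];return (T(p,q)-P)
r=least_squares(lambda p:f(p).ravel(),[480,-130,0,50],loss="soft_l1",f_scale=3)
print("cradle",r.x);print(f(r.x).round(1));print(P)
print("hinge/handle rest/cock/saddle",T(r.x,np.array([[95,-114],[-52,-114],[113,-114.],[0,81]])))
```

```text
cradle [ 4.95262695e+02 -1.92970503e+02 -6.53487004e-02  5.91935836e+01]
[[-0.  -1.3]
 [ 2.2 -2.9]
 [-3.  -4.7]
 [-0.5 -0. ]
 [-0.7  0.2]
 [ 1.3 11.2]
 [ 0.4  7.8]]
[[ 689.2  -49. ]
 [ 669.4 -316.9]
 [ 442.7  -29.3]
 [ 524.  -113.6]
 [ 478.3 -110.8]
 [ 436.6 -284.6]
 [ 433.6 -341.1]]
hinge/handle rest/cock/saddle [[ 582.61546974 -312.93088251]
 [ 435.92923632 -303.33145928]
 [ 600.57704934 -314.10632209]
 [ 500.55217284 -112.1433946 ]]
```

Call:
step_arm(
  motion=[
    {"yaw": -0.1215},
    {"yaw": -0.1215},
    {"yaw": -0.1215},
    {"yaw": -0.1215},
    {"yaw": -0.1215},
    {"yaw": -0.1215},
    {"yaw": -0.1215},
    {"yaw": -0.1215},
    {"yaw": -0.1215},
  ],
  gripper=0.07,
)

```text
invalid input at $.motion[0]: expected keys x, y, z, yaw
```

Call:
step_arm(
  motion=[
    {"x": 0.0182,"y": 0.0211,"z": 0.005},
    {"x": 0.0182,"y": 0.0211,"z": 0.005},
    {"x": 0.0182,"y": 0.0211,"z": 0.005},
    {"x": 0.0182,"y": 0.0211,"z": 0.005},
    {"x": 0.0182,"y": 0.0211,"z": 0.005},
    {"x": 0.0182,"y": 0.0211,"z": 0.005},
    {"x": 0.0182,"y": 0.0211,"z": 0.005},
    {"x": 0.0182,"y": 0.0211,"z": 0.005},
    {"x": 0.0182,"y": 0.0211,"z": 0.005},
    {"x": 0.0182,"y": 0.0211,"z": 0.005},
  ],
)

```text
invalid input at $.motion[0]: expected keys x, y, z, yaw
```

Call:
step_arm(
  motion=[
    {"x": 0},
  ],
)

```text
invalid input at $.motion[0]: expected keys x, y, z, yaw
```

Run:
```python
from h import *
import json
o=arm.get_obs();c,im=snap("wrist","pics/w1.png")
print(o["time"],o["ee_pos"],o["orientation"],c["fx"],c["cam_to_world"])
np.savez("w1.npz",**{k:np.array(v) for k,v in c.items()})
```

```text
0.1 [ 211.03073829 -480.46906181  230.84648923] [-3.07363504e+00 -6.45167772e-01  9.05490822e-05] 322.93542596297135 [[ 4.02184258e-01 -8.82435488e-01 -2.44039817e-01  2.72519752e+02]
 [-9.15558668e-01 -3.87746112e-01 -1.06795499e-01 -4.54638520e+02]
 [-3.85351776e-04  2.66384238e-01 -9.63866842e-01  3.72966142e+02]
 [ 0.00000000e+00  0.00000000e+00  0.00000000e+00  1.00000000e+00]]
```

View pics/w1.png

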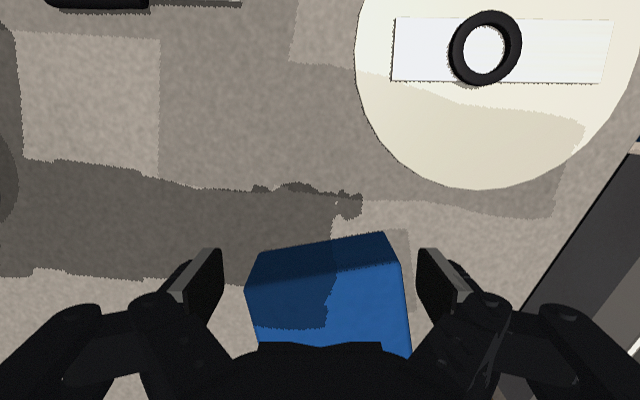

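The moves were refused because every row needs all four keys, so this picture shows only the start pose. I'll send them again.

Call:
step_arm(
  motion=[
    {"x": 0,"y": 0,"z": 0,"yaw": -0.1215},
    {"x": 0,"y": 0,"z": 0,"yaw": -0.1215},
    {"x": 0,"y": 0,"z": 0,"yaw": -0.1215},
    {"x": 0,"y": 0,"z": 0,"yaw": -0.1215},
    {"x": 0,"y": 0,"z": 0,"yaw": -0.1215},
    {"x": 0,"y": 0,"z": 0,"yaw": -0.1215},
    {"x": 0,"y": 0,"z": 0,"yaw": -0.1215},
    {"x": 0,"y": 0,"z": 0,"yaw": -0.1215},
    {"x": 0,"y": 0,"z": 0,"yaw": -0.1215},
  ],
  gripper=0.07,
)

```text
time: 0.9
ee_pos: [211.1, -480.6, 231.1]
orientation: [-2.284, -2.156, -0.0]
contact_force: [0.6, -0.2, 0.8]
width: 69.9
finger_force: 0.0
```

Call:
step_arm(
  motion=[
    {"x": 0.0182,"y": 0.0211,"z": 0.005,"yaw": 0},
    {"x": 0.0182,"y": 0.0211,"z": 0.005,"yaw": 0},
    {"x": 0.0182,"y": 0.0211,"z": 0.005,"yaw": 0},
    {"x": 0.0182,"y": 0.0211,"z": 0.005,"yaw": 0},
    {"x": 0.0182,"y": 0.0211,"z": 0.005,"yaw": 0},
    {"x": 0.0182,"y": 0.0211,"z": 0.005,"yaw": 0},
    {"x": 0.0182,"y": 0.0211,"z": 0.005,"yaw": 0},
    {"x": 0.0182,"y": 0.0211,"z": 0.005,"yaw": 0},
    {"x": 0.0182,"y": 0.0211,"z": 0.005,"yaw": 0},
    {"x": 0.0182,"y": 0.0211,"z": 0.005,"yaw": 0},
  ],
)

```text
time: 1.73
ee_pos: [434.1, -311.3, 180.9]
orientation: [-2.291, -2.15, 0.0]
contact_force: [-0.1, -1.1, 1.0]
width: 69.8
finger_force: 0.0
```

Call:
step_arm(
  motion=[
    {"x": 0,"y": 0,"z": 0,"yaw": 0},
    {"x": 0,"y": 0,"z": 0,"yaw": 0},
  ],
)

```text
time: 1.9
ee_pos: [433.8, -311.5, 180.8]
orientation: [-2.288, -2.152, 0.0]
contact_force: [-0.1, -0.8, 1.2]
width: 70.0
finger_force: 0.0
```

Run:
```python
from h import *
o=arm.get_obs();c,im=snap("wrist","pics/w2.png")
print(o["time"],o["ee_pos"],o["orientation"],o["qpos"])
np.savez("w2.npz",**{k:np.array(v) for k,v in c.items()})
```

```text
1.9 [ 433.77067455 -311.50452649  180.8234065 ] [-2.28770890e+00 -2.15172958e+00  1.29251344e-04] [-7.75410649e-01  2.99441115e-01 -1.34952722e-01  1.13736842e+00
 -4.31312449e-05  8.56626249e-01]
```

View pics/w2.png

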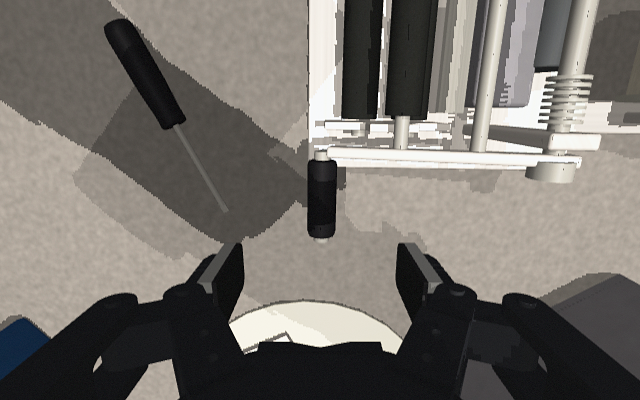

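The wrist view shows the sleeve from (321,162) to (321,237). The foot ends of the two rollers are at (362,118) and (407,116), although one of these could be the press roller.

Run:
```python
from h import *
c={k:v for k,v in np.load("w2.npz").items()}
print("sleeve",pt(c,321,162,90),pt(c,321,237,90), pt(c,321,197,97))
for z in(57,94,105,108):print(z,[pt(c,u,v,z) for u,v in((362,118),(407,116),(402,147))])
print("side bar",pt(c,330,150,90),"base edge",pt(c,309,20,12),pt(c,309,120,12))
print(px(c,[434,-311,162]))
```

```text
sleeve [ 436.4 -282.8   90. ] [ 432.9 -341.1   90. ] [ 434.9 -307.1   97. ]
57 [array([ 471. , -254.7,   57. ]), array([ 506.9, -255.3,   57. ]), array([ 503.1, -279.7,   57. ])]
94 [array([ 466.4, -253.4,   94. ]), array([ 497.3, -254. ,   94. ]), array([ 494., -275.,   94.])]
105 [array([ 465., -253.,  105.]), array([ 494.4, -253.6,  105. ]), array([ 491.3, -273.6,  105. ])]
108 [array([ 464.7, -252.9,  108. ]), array([ 493.7, -253.4,  108. ]), array([ 490.6, -273.2,  108. ])]
side bar [ 443.4 -274.5   90. ] base edge [ 432.9 -170.9   12. ] [ 427. -255.   12.]
[np.float64(320.1), np.float64(236.1)]
```

Call:
step_arm(
  motion=[
    {"x": 0,"y": 0.001,"z": 0.022,"yaw": 0},
    {"x": 0,"y": 0,"z": 0.022,"yaw": 0},
    {"x": 0,"y": 0,"z": 0.022,"yaw": 0},
    {"x": 0,"y": 0,"z": 0.022,"yaw": 0},
    {"x": 0,"y": 0,"z": 0.021,"yaw": 0},
    {"x": 0,"y": 0,"z": 0,"yaw": 0},
  ],
)

```text
time: 2.45
ee_pos: [432.1, -312.0, 69.4]
orientation: [-2.289, -2.145, 0.001]
contact_force: [-1.3, 0.6, -0.1]
width: 69.7
finger_force: 0.0
```

Call:
step_arm(
  motion=[
    {"x": 0,"y": 0,"z": 0,"yaw": 0},
    {"x": 0,"y": 0,"z": 0,"yaw": 0},
    {"x": 0,"y": 0,"z": 0,"yaw": 0},
    {"x": 0,"y": 0,"z": 0,"yaw": 0},
    {"x": 0,"y": 0,"z": 0,"yaw": 0},
    {"x": 0,"y": 0,"z": 0,"yaw": 0},
  ],
  gripper=0.015,
)

```text
time: 2.95
ee_pos: [435.0, -313.2, 73.5]
orientation: [2.289, 2.148, 0.0]
contact_force: [0.7, 0.6, 8.0]
width: 20.4
finger_force: 58.3
```

Run:
```python
import numpy as np
# handle angle a=theta-.208 ; x=-150cos a, z=150 sin a ; start .0, rows of equal angle
t=np.linspace(0,1.98,19);a=t-.208
X=-150*np.cos(a);Z=150*np.sin(a)
for i in range(18):print(f"{t[i+1]:.2f} y {(X[i+1]-X[i])/1e3:.4f} z {-(Z[i+1]-Z[i])/1e3:.4f}")
```

```text
0.11 y -0.0025 z -0.0163
0.22 y -0.0007 z -0.0165
0.33 y 0.0011 z -0.0165
0.44 y 0.0029 z -0.0162
0.55 y 0.0047 z -0.0158
0.66 y 0.0064 z -0.0152
0.77 y 0.0080 z -0.0144
0.88 y 0.0095 z -0.0135
0.99 y 0.0110 z -0.0123
1.10 y 0.0122 z -0.0110
1.21 y 0.0134 z -0.0096
1.32 y 0.0144 z -0.0081
1.43 y 0.0152 z -0.0065
1.54 y 0.0158 z -0.0048
1.65 y 0.0162 z -0.0030
1.76 y 0.0164 z -0.0012
1.87 y 0.0165 z 0.0006
1.98 y 0.0163 z 0.0024
```

Call:
step_arm(
  motion=[
    {"x": 0,"y": -0.0013,"z": -0.0081,"yaw": 0},
    {"x": 0,"y": -0.0012,"z": -0.0082,"yaw": 0},
    {"x": 0,"y": -0.0007,"z": -0.0165,"yaw": 0},
    {"x": 0,"y": 0.0011,"z": -0.0165,"yaw": 0},
    {"x": 0,"y": 0.0029,"z": -0.0162,"yaw": 0},
    {"x": 0,"y": 0.0047,"z": -0.0158,"yaw": 0},
    {"x": 0,"y": 0.0064,"z": -0.0152,"yaw": 0},
    {"x": 0,"y": 0.008,"z": -0.0144,"yaw": 0},
    {"x": 0,"y": 0.0095,"z": -0.0135,"yaw": 0},
    {"x": 0,"y": 0.011,"z": -0.0123,"yaw": 0},
  ],
)

```text
time: 3.78
ee_pos: [473.7, -315.8, 209.6]
orientation: [-2.292, -2.148, 0.005]
contact_force: [-4.2, -9.4, -10.8]
width: 19.8
finger_force: 59.9
```

Call:
step_arm(
  motion=[
    {"x": 0,"y": 0.0122,"z": -0.011,"yaw": 0},
    {"x": 0,"y": 0.0134,"z": -0.0096,"yaw": 0},
    {"x": 0,"y": 0.0144,"z": -0.0081,"yaw": 0},
    {"x": 0,"y": 0.0152,"z": -0.0065,"yaw": 0},
    {"x": 0,"y": 0.0158,"z": -0.0048,"yaw": 0},
    {"x": 0,"y": 0.0162,"z": -0.003,"yaw": 0},
    {"x": 0,"y": 0.0164,"z": -0.0012,"yaw": 0},
    {"x": 0,"y": 0.0165,"z": 0.0006,"yaw": 0},
    {"x": 0,"y": 0.0163,"z": 0.0024,"yaw": 0},
    {"x": 0,"y": 0,"z": 0,"yaw": 0},
  ],
)

```text
time: 4.62
ee_pos: [612.3, -326.3, 251.6]
orientation: [2.288, 2.145, -0.005]
contact_force: [-4.8, -11.0, 12.9]
width: 20.1
finger_force: 62.8
```

Call:
step_arm(
  motion=[
    {"x": 0,"y": 0.002,"z": 0.0003,"yaw": 0},
    {"x": 0,"y": 0,"z": 0,"yaw": 0},
  ],
)

```text
time: 4.78
ee_pos: [612.4, -326.2, 251.7]
orientation: [2.289, 2.145, -0.005]
contact_force: [-7.2, -12.9, 9.1]
width: 19.9
finger_force: 62.3
```

Call:
step_arm(
  motion=[
    {"x": -0.001,"y": -0.004,"z": 0,"yaw": 0},
    {"x": -0.001,"y": -0.004,"z": -0.001,"yaw": 0},
    {"x": 0,"y": -0.003,"z": 0,"yaw": 0},
    {"x": 0,"y": 0,"z": 0,"yaw": 0},
  ],
)

```text
time: 5.12
ee_pos: [600.8, -325.7, 253.5]
orientation: [2.289, 2.147, -0.001]
contact_force: [-6.7, -1.8, 15.2]
width: 19.9
finger_force: 62.7
```

Call:
step_arm(
  motion=[
    {"x": 0,"y": 0,"z": 0,"yaw": 0},
    {"x": 0,"y": 0,"z": 0,"yaw": 0},
    {"x": 0,"y": 0,"z": 0,"yaw": 0},
    {"x": 0,"y": 0,"z": 0,"yaw": 0},
  ],
  gripper=0.06,
)

```text
time: 5.45
ee_pos: [601.6, -325.1, 251.0]
orientation: [-2.291, -2.15, -0.0]
contact_force: [-0.0, -0.5, 0.8]
width: 60.0
finger_force: 0.0
```

Call:
step_arm(
  motion=[
    {"x": 0,"y": 0,"z": -0.02,"yaw": 0},
    {"x": 0,"y": 0,"z": -0.03,"yaw": 0},
    {"x": 0,"y": 0,"z": -0.03,"yaw": 0},
    {"x": 0,"y": 0,"z": -0.01,"yaw": 0},
    {"x": 0,"y": 0,"z": 0,"yaw": 0},
  ],
)

```text
time: 5.87
ee_pos: [602.2, -325.4, 343.4]
orientation: [2.288, 2.147, 0.001]
contact_force: [-0.4, -0.4, 0.6]
width: 60.1
finger_force: 0.0
```

Run:
```python
from h import *
o=arm.get_obs();c,im=snap("wrist","pics/w3.png")
print(o["time"],o["ee_pos"],o["orientation"])
np.savez("w3.npz",**{k:np.array(v) for k,v in c.items()})
```

```text
5.8667 [ 602.1804049  -325.44705423  343.36356665] [2.28785152e+00 2.14734119e+00 1.38086845e-03]
```

View pics/w3.png

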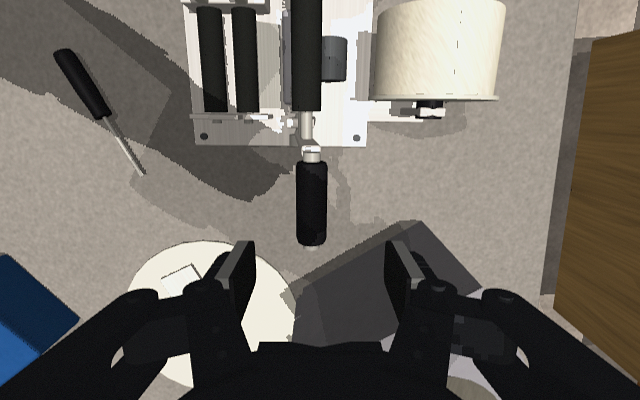

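The frame holds up at full cock, with the handle at about (311,200). The rollers are in view at columns 212 and 245, from row 10 to row 112.

Run:
```python
from h import *
c={k:v for k,v in np.load("w3.npz").items()}
print("handle",pt(c,311,162,277),pt(c,311,245,277))
print("rollers z52",[pt(c,u,v,52) for u,v in((212,110),(245,110),(210,12),(244,12))])
print("base",[pt(c,u,v,12) for u,v in((194,147),(366,147))])
im=cv2.imread("pics/w3.png",0)
for v in(20,50,80,105):
    r=im[v,180:290].astype(int); print(v,[180+i for i in range(1,110) if (r[i]<70)!=(r[i-1]<70)])
```

```text
handle [ 598.8 -292.6  277. ] [ 594.7 -350.8  277. ]
rollers z52 [array([ 468.2, -253. ,   52. ]), array([ 510.8, -255.7,   52. ]), array([ 483.1, -140.3,   52. ]), array([ 523.7, -142.9,   52. ])]
base [array([ 421.4, -302.4,   12. ]), array([ 671.4, -318.3,   12. ])]
20 [197, 222, 232, 256]
50 [200, 224, 234, 257, 283, 284]
80 [187, 189, 202, 226, 235, 258]
105 [191, 192, 204, 228, 237, 259]
```

Call:
step_arm(
  motion=[
    {"x": 0.0176,"y": -0.0222,"z": 0,"yaw": 0},
    {"x": 0.0176,"y": -0.0222,"z": 0,"yaw": 0},
    {"x": 0.0176,"y": -0.0222,"z": 0,"yaw": 0},
    {"x": 0.0176,"y": -0.0222,"z": 0,"yaw": 0},
    {"x": 0.0176,"y": -0.0222,"z": 0,"yaw": 0},
    {"x": 0,"y": 0,"z": 0,"yaw": 0},
    {"x": 0,"y": 0,"z": 0,"yaw": 0},
  ],
)

```text
time: 6.5
ee_pos: [495.2, -229.2, 340.5]
orientation: [-2.29, -2.15, 0.0]
contact_force: [0.6, -0.2, 0.1]
width: 59.9
finger_force: 0.0
```

Run:
```python
from h import *
o=arm.get_obs();c,im=snap("wrist","pics/w4.png")
print(o["time"],o["ee_pos"],o["orientation"])
np.savez("w4.npz",**{k:np.array(v) for k,v in c.items()})
a=cv2.imread("pics/w4.png")[0:300,130:530]
cv2.imwrite("pics/w4c.png",cv2.resize(a,None,fx=2,fy=2,interpolation=cv2.INTER_CUBIC))
```

```text
6.5 [ 495.24314081 -229.20063935  340.53446012] [-2.28984622e+00 -2.15004945e+00  1.15025741e-04]
```

View pics/w4c.png

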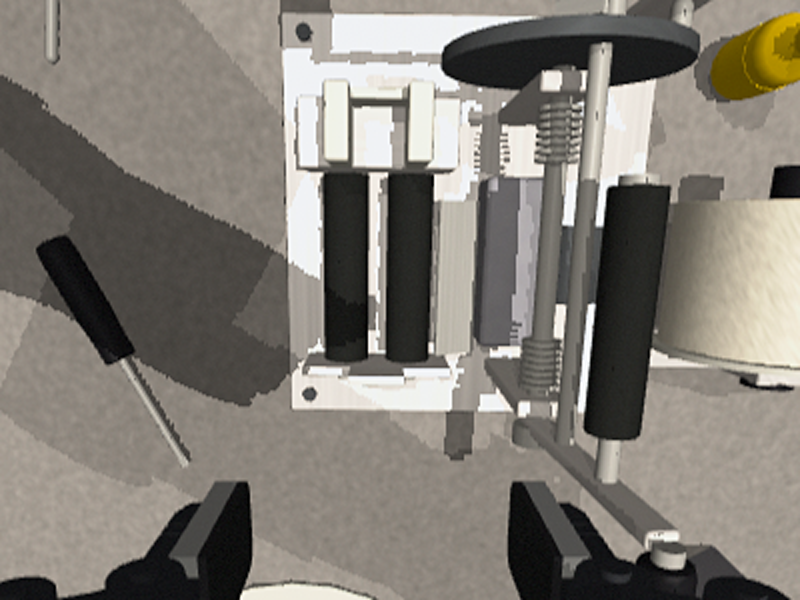

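Now I can see the cradle clearly. In the crop, the rollers' centrelines are at x=346 and x=410 (rows 175 to 360). The tines' inner edges are at x=350 and x=408 (row 125), and the top of the foot stop is near row 357.

Run:
```python
from h import *
c={k:v for k,v in np.load("w4.npz").items()}
D=lambda X,Y,z:pt(c,130+X/2,Y/2,z)
print("rollers",[D(*p,42) for p in((346,180),(410,180),(345.5,350),(408.5,350))])
print("tine in",[D(*p,108) for p in((350,100),(408,100),(350,135),(408,135),(350,160),(408,160),(350,82),(408,82))])
print("stop z86",D(377,355,86),D(377,367,86))
print("roller ends",D(346,172,50),D(346,361,50),D(410,172,50),D(410,361,50))
print("base",D(293,409,12),D(283,12,12))
a=-.065
for cr in((496,-198),(496,-194)):
  f=lambda x,y,z:[2*(q-(130 if i==0 else 0)) for i,q in enumerate(px(c,[cr[0]+x*np.cos(a)-y*np.sin(a),cr[1]+x*np.sin(a)+y*np.cos(a),z]))]
  print({k:f(*k) for k in((-21,60,57),(21,60,57),(-16,68,108),(16,68,108),(-16,103,108),(0,-58,86),(-30,68,108),(0,103,108))})
```

```text
rollers [array([ 479.2, -138.6,   42. ]), array([ 520.6, -141.2,   42. ]), array([ 470.3, -250.3,   42. ]), array([ 513.9, -253. ,   42. ])]
tine in [array([ 487.4, -101.9,  108. ]), array([ 518.4, -103.9,  108. ]), array([ 486.1, -119.3,  108. ]), array([ 517.5, -121.3,  108. ]), array([ 485.2, -132. ,  108. ]), array([ 516.8, -134. ,  108. ]), array([488.1, -93.1, 108. ]), array([518.8, -95.1, 108. ])]
stop z86 [ 492.6 -246.    86. ] [ 492.1 -253.7   86. ]
roller ends [ 479.9 -134.2   50. ] [ 470.5 -256.4   50. ] [ 520.4 -136.7   50. ] [ 514.3 -259.1   50. ]
base [ 424.9 -299.3   12. ] [444.9 -31.   12. ]
{(-21, 60, 57): [np.float64(344.20000000000005), np.float64(175.6)], (21, 60, 57): [np.float64(411.4), np.float64(175.8)], (-16, 68, 108): [np.float64(348.20000000000005), np.float64(154.4)], (16, 68, 108): [np.float64(407.0), np.float64(154.6)], (-16, 103, 108): [np.float64(347.6), np.float64(84.4)], (0, -58, 86): [np.float64(377.4), np.float64(370.4)], (-30, 68, 108): [np.float64(322.6), np.float64(154.4)], (0, 103, 108): [np.float64(377.79999999999995), np.float64(84.4)]}
{(-21, 60, 57): [np.float64(343.79999999999995), np.float64(169.0)], (21, 60, 57): [np.float64(411.20000000000005), np.float64(169.0)], (-16, 68, 108): [np.float64(347.79999999999995), np.float64(146.6)], (16, 68, 108): [np.float64(406.6), np.float64(146.8)], (-16, 103, 108): [np.float64(347.0), np.float64(76.0)], (0, -58, 86): [np.float64(377.0), np.float64(364.2)], (-30, 68, 108): [np.float64(322.0), np.float64(146.6)], (0, 103, 108): [np.float64(377.20000000000005), np.float64(76.2)]}
```

Run:
```python
import cv2
a=cv2.imread("pics/w4.png")[30:215,265:375]
cv2.imwrite("pics/w4d.png",cv2.resize(a,None,fx=3.2,fy=3.2,interpolation=cv2.INTER_CUBIC))
```

```text
(no output)
```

View pics/w4d.png

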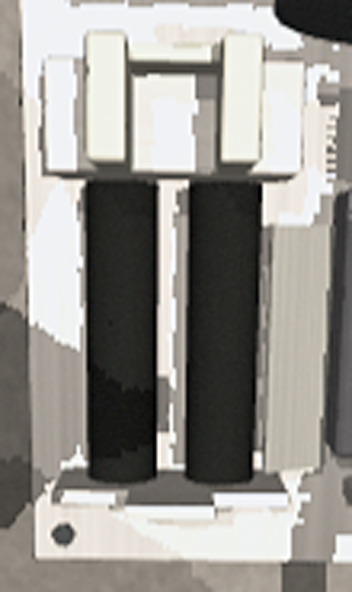

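Call:
step_arm(
  motion=[
    {"x": 0.0347,"y": -0.0016,"z": 0.008,"yaw": 0},
    {"x": 0.0347,"y": -0.0016,"z": 0.008,"yaw": 0},
    {"x": 0.0347,"y": -0.0016,"z": 0.008,"yaw": 0},
    {"x": 0.0347,"y": -0.0016,"z": 0.008,"yaw": 0},
    {"x": 0.0347,"y": -0.0016,"z": 0.008,"yaw": 0},
    {"x": 0.0347,"y": -0.0016,"z": 0.01,"yaw": 0},
    {"x": 0.0347,"y": -0.0016,"z": 0.01,"yaw": 0},
    {"x": 0.0347,"y": -0.0016,"z": 0.015,"yaw": 0},
    {"x": 0.0347,"y": -0.0016,"z": 0.015,"yaw": 0},
    {"x": 0.0347,"y": -0.0016,"z": 0.015,"yaw": 0},
  ],
)

```text
time: 7.38
ee_pos: [502.9, 118.6, 234.3]
orientation: [-2.291, -2.149, 0.001]
contact_force: [2.3, -1.2, 0.3]
width: 60.1
finger_force: 0.0
```

Call:
step_arm(
  motion=[
    {"x": 0.0347,"y": -0.0016,"z": 0.015,"yaw": 0},
    {"x": 0.0347,"y": -0.0016,"z": 0.015,"yaw": 0},
    {"x": 0.0347,"y": -0.0016,"z": 0.015,"yaw": 0},
    {"x": 0.0347,"y": -0.0016,"z": 0.015,"yaw": 0},
    {"x": 0,"y": 0,"z": 0,"yaw": -0.1167},
    {"x": 0,"y": 0,"z": 0,"yaw": -0.1167},
    {"x": 0,"y": 0,"z": 0,"yaw": -0.1167},
    {"x": 0,"y": 0,"z": 0,"yaw": -0.1167},
    {"x": 0,"y": 0,"z": 0,"yaw": -0.1167},
    {"x": 0,"y": 0,"z": 0,"yaw": -0.1167},
  ],
)

```text
time: 8.22
ee_pos: [505.5, 256.0, 174.6]
orientation: [-1.406, -2.808, 0.002]
contact_force: [-0.9, -0.0, -0.0]
width: 60.1
finger_force: 0.0
```

Call:
step_arm(
  motion=[
    {"x": 0,"y": 0,"z": 0,"yaw": -0.1167},
    {"x": 0,"y": 0,"z": 0,"yaw": -0.1167},
    {"x": 0,"y": 0,"z": 0,"yaw": -0.1167},
    {"x": 0,"y": 0,"z": 0,"yaw": -0.1167},
    {"x": 0,"y": 0,"z": 0,"yaw": -0.1167},
    {"x": 0,"y": 0,"z": 0,"yaw": -0.1167},
    {"x": 0,"y": 0,"z": 0,"yaw": -0.1167},
    {"x": 0,"y": 0,"z": 0,"yaw": -0.1167},
    {"x": 0,"y": 0,"z": 0,"yaw": 0},
    {"x": 0,"y": 0,"z": 0,"yaw": 0},
  ],
)

```text
time: 9.05
ee_pos: [505.3, 255.9, 174.9]
orientation: [-0.007, -3.141, 0.001]
contact_force: [0.7, 0.2, -0.4]
width: 60.1
finger_force: 0.0
```

Run:
```python
from h import *
o=arm.get_obs();c,im=snap("wrist","pics/w5.png")
print(o["time"],o["ee_pos"],o["orientation"])
np.savez("w5.npz",**{k:np.array(v) for k,v in c.items()})
m=(im.min(2)>150).astype(np.uint8)
n,l,s,ce=cv2.connectedComponentsWithStats(m)
for i in range(1,n):
    if s[i,4]>300:
        p=np.argwhere(l==i)[:,::-1].astype(np.float32);print(s[i],ce[i].round(1),cv2.minAreaRect(p),pt(c,*ce[i],36))
print("expected cap",px(c,[502.7,257.5,31]))
```

```text
9.05 [505.25286464 255.92099106 174.94749381] [-6.86651339e-03 -3.14054667e+00  5.58815363e-04]
[     0      0    640    387 122054] [356.  180.2] ((319.5, 193.0), (386.0, 639.0), 90.0) [498.9 287.   36. ]
[   0  116   42  213 5208] [ 13.7 231.8] ((20.5, 222.0), (212.0, 41.0), 90.0) [546.6 -30.1  36. ]
[278 314  48  27 943] [301.6 326.9] ((301.5, 327.0), (26.0, 47.0), 90.0) [650.6 235.8  36. ]
expected cap [np.float64(322.7), np.float64(183.3)]
```

Run:
```python
from h import *
c={k:v for k,v in np.load("w5.npz").items()}
g=cv2.imread("pics/w5.png",0)
for v in range(150,215,8):print(v,' '.join(f"{x:3d}" for x in g[v,260:390:4]))
print("col");print([(v,int(g[v,322])) for v in range(60,230,5)])
```

```text
150 141 140 141 238 231 145 121 100 100  24  27  30  32  35  37  41  38  42  40  37  33  31  30  24 100 102  25  24  28  30  33  35  39
158 227 231 232 231 229 228 111 127  95  99 104  24  24  28  27  29  30  29  26  31  31  25 249 132  98 222  96 125 152 156 153 163 130
166 228 228 224 229 235 234 215 233 234 210 211 182 184  95  14  14  17  18  10  87 237 235 234 235 212 210  94 151 151 248 253 202 212
174 228 234 236 235 231 231 212 232 233 233 234 214 214 157 194 211 221 219 209 151 234 234 233 234 210 211 210 168 231 250 253 254 255
182 233 231 235 226 235 229 207 231 233 233 233 213 215 234 254 255 255 255 253 182 234 233 233 233 232 232 232 231 232 241 251 254 255
190 230 227 229 234 223 231 212 231 231 232 233 212 214 239 254 255 255 254 252 177 233 233 233 232 232 232 231 231 231 230 230 229 229
198 217 210 213 208 212 221 211 210 210 210 209 210 210 244 254 255 255 254 251 210 232 231 231 230 230 230 230 229 228 229 228 227 228
206 215 207 213 202 212 210 201 208 209 210 210 209 208 230 230 230 229 231 230 231 230 230 229 229 229 229 228 228 228 228 228 226 228
214 209 209 208 207 206 207 194 208 207 207 207 207 207 229 228 229 228 230 230 229 228 228 229 229 228 227 228 227 227 226 225 227 226
col
[(60, 40), (65, 38), (70, 40), (75, 41), (80, 41), (85, 41), (90, 41), (95, 41), (100, 42), (105, 41), (110, 40), (115, 45), (120, 41), (125, 40), (130, 38), (135, 42), (140, 40), (145, 38), (150, 41), (155, 23), (160, 28), (165, 26), (170, 218), (175, 218), (180, 218), (185, 255), (190, 255), (195, 255), (200, 255), (205, 229), (210, 230), (215, 229), (220, 228), (225, 156)]
```

Run:
```python
from h import *
c={k:v for k,v in np.load("w5.npz").items()}
for z in(31,38):print(pt(c,324,204,z),pt(c,324,186,z),pt(c,324,168,z))
g=cv2.imread("pics/w5.png",0)
for v in(20,60,100,140):
    r=g[v];d=[u for u in range(240,400) if (r[u]<60)!=(r[u-1]<60)];print(v,d)
```

```text
[522.3 258.6  31. ] [505.2 258.6  31. ] [488.7 258.6  31. ]
[520.2 258.5  38. ] [503.6 258.6  38. ] [487.4 258.6  38. ]
20 [294, 359, 377]
60 [293, 358, 366]
100 [293, 357, 364]
140 [294, 355, 362]
```

Call:
step_arm(
  motion=[
    {"x": 0.0023,"y": 0.0024,"z": 0.025,"yaw": 0},
    {"x": 0,"y": 0,"z": 0.025,"yaw": 0},
    {"x": 0,"y": 0,"z": 0.025,"yaw": 0},
    {"x": 0,"y": 0,"z": 0.025,"yaw": 0},
    {"x": 0,"y": 0,"z": 0.025,"yaw": 0},
    {"x": 0,"y": 0,"z": 0.02,"yaw": 0},
    {"x": 0,"y": 0,"z": 0.014,"yaw": 0},
    {"x": 0,"y": 0,"z": 0,"yaw": 0},
    {"x": 0,"y": 0,"z": 0,"yaw": 0},
  ],
  gripper=0.042,
)

```text
time: 9.85
ee_pos: [502.3, 258.3, 16.5]
orientation: [-0.004, -3.14, 0.001]
contact_force: [-0.1, 0.7, 0.1]
width: 42.0
finger_force: 0.0
```

Call:
step_arm(
  motion=[
    {"x": 0,"y": 0,"z": 0,"yaw": 0},
    {"x": 0,"y": 0,"z": 0,"yaw": 0},
    {"x": 0,"y": 0,"z": 0,"yaw": 0},
    {"x": 0,"y": 0,"z": 0,"yaw": 0},
    {"x": 0,"y": 0,"z": 0,"yaw": 0},
    {"x": 0,"y": 0,"z": 0,"yaw": 0},
  ],
  gripper=0.01,
)

```text
time: 10.35
ee_pos: [503.4, 258.6, 17.7]
orientation: [0.001, 3.14, 0.001]
contact_force: [1.4, 0.7, 7.3]
width: 22.2
finger_force: 58.8
```

Call:
step_arm(
  motion=[
    {"x": 0,"y": 0,"z": -0.01,"yaw": 0},
    {"x": 0,"y": 0,"z": -0.01,"yaw": 0},
    {"x": 0,"y": 0,"z": -0.02,"yaw": 0},
    {"x": 0,"y": 0,"z": -0.02,"yaw": 0},
    {"x": 0,"y": 0,"z": -0.02,"yaw": 0},
    {"x": 0,"y": 0,"z": -0.01,"yaw": 0},
    {"x": 0,"y": 0,"z": 0,"yaw": 0},
  ],
)

```text
time: 10.93
ee_pos: [503.6, 258.7, 109.4]
orientation: [0.001, 3.138, 0.002]
contact_force: [0.6, 0.8, -2.0]
width: 22.2
finger_force: 58.8
```

Run:
```python
from h import *
o=arm.get_obs();print(o)
c,im=snap("wrist","pics/w6.png");snap("scene","pics/s6.png")
a=cv2.imread("pics/w6.png");b=cv2.imread("pics/s6.png")[100:200,230:420]
cv2.imwrite("pics/m6.png",np.vstack([cv2.resize(a[:260],(640,260)),cv2.resize(b,(640,337))]))
```

```text
{'time': 10.9333, 'qpos': array([ 3.30718989e-01,  3.93205599e-01, -1.93658995e-01,  9.80252386e-01,
       -5.39150990e-06,  3.31227030e-01]), 'qvel': array([-3.47240070e-04,  3.45194659e-02, -5.56834235e-02, -6.01446528e-02,
       -2.96738105e-05, -7.52205385e-04]), 'joint_efforts': array([ 8.87286896e-02, -7.41135192e+01,  3.61572826e+01,  1.76178977e+00,
        4.69789049e-02, -5.14333005e-04]), 'ee_pos': array([503.5526431 , 258.73471843, 109.42049659]), 'orientation': array([7.97160685e-04, 3.13811059e+00, 1.86804735e-03]), 'contact_force': array([ 0.58543884,  0.82982962, -1.99629931]), 'torque': array([ 0.02479021, -0.19846301,  0.04540637]), 'finger_force': 58.80065202713013, 'width': 22.207903676613018}
```

Call:
step_arm(
  motion=[
    {"x": -0.0019,"y": -0.0147,"z": 0,"yaw": 0.0075},
    {"x": -0.0019,"y": -0.0247,"z": 0,"yaw": 0.0075},
    {"x": -0.0019,"y": -0.0297,"z": 0,"yaw": 0.0075},
    {"x": -0.0019,"y": -0.0297,"z": 0,"yaw": 0.0075},
    {"x": -0.0019,"y": -0.0247,"z": 0.005,"yaw": 0.0075},
    {"x": -0.0019,"y": -0.0147,"z": 0.01,"yaw": 0.0075},
    {"x": 0,"y": -0.01,"z": 0.015,"yaw": 0},
    {"x": 0,"y": 0,"z": 0.015,"yaw": 0},
    {"x": 0,"y": 0,"z": 0.01,"yaw": 0},
    {"x": 0,"y": 0,"z": 0,"yaw": 0},
  ],
)

```text
time: 11.87
ee_pos: [508.9, 109.6, 49.1]
orientation: [-0.072, -3.136, 0.001]
contact_force: [-0.5, 0.8, -2.4]
width: 22.2
finger_force: 58.9
```

Run:
```python
from h import *
o=arm.get_obs();print(o["time"],o["ee_pos"],o["torque"])
c,im=snap("wrist","pics/w6.png");snap("scene","pics/s6.png");snap("top","pics/t6.png")
a=cv2.imread("pics/w6.png");b=cv2.imread("pics/s6.png")[100:220,180:400];t=cv2.imread("pics/t6.png")[215:305,255:325]
x=np.hstack([cv2.resize(b,(440,240)),cv2.resize(t,(310,240))]);cv2.imwrite("pics/m6.png",np.vstack([cv2.resize(a,(750,350)) [:,:],x]))
```

```text
11.8667 [508.88068199 109.5686935   49.07420895] [-0.00958322 -0.10028378 -0.00657021]
```

View pics/m6.png

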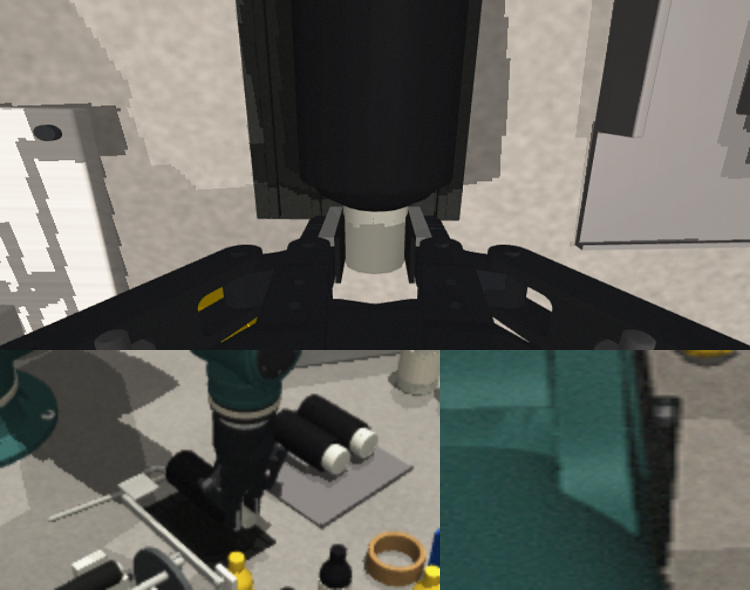

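The bottle hangs level by its cap over the mat, lined up with the ribs. The jars are still in place. I'll lower it.

Call:
step_arm(
  motion=[
    {"x": 0,"y": 0.001,"z": 0.01,"yaw": 0.005},
    {"x": 0,"y": 0,"z": 0.01,"yaw": 0},
    {"x": 0,"y": 0,"z": 0.005,"yaw": 0},
    {"x": 0,"y": 0,"z": 0.003,"yaw": 0},
    {"x": 0,"y": 0,"z": 0.002,"yaw": 0},
    {"x": 0,"y": 0,"z": 0,"yaw": 0},
  ],
)

```text
time: 12.52
ee_pos: [510.9, 111.0, 22.0]
orientation: [0.079, 3.141, 0.0]
contact_force: [-0.2, -0.8, -1.4]
width: 22.0
finger_force: 58.9
```

Call:
step_arm(
  motion=[
    {"x": 0,"y": 0,"z": 0,"yaw": 0},
    {"x": 0,"y": 0,"z": 0,"yaw": 0},
    {"x": 0,"y": 0,"z": 0,"yaw": 0},
    {"x": 0,"y": 0,"z": 0,"yaw": 0},
    {"x": 0,"y": 0,"z": -0.01,"yaw": 0},
    {"x": 0,"y": 0,"z": -0.02,"yaw": 0},
    {"x": 0,"y": 0,"z": -0.03,"yaw": 0},
    {"x": 0,"y": 0,"z": -0.03,"yaw": 0},
    {"x": 0,"y": 0,"z": -0.03,"yaw": 0},
    {"x": 0,"y": 0,"z": 0,"yaw": 0},
  ],
  gripper=0.042,
)

```text
time: 13.35
ee_pos: [513.1, 111.2, 147.1]
orientation: [0.079, 3.133, 0.001]
contact_force: [1.3, -0.3, 1.3]
width: 41.9
finger_force: 0.0
```

Call:
step_arm(
  motion=[
    {"x": 0.02,"y": 0.001,"z": 0,"yaw": 0},
    {"x": 0.02,"y": 0.001,"z": 0,"yaw": 0},
    {"x": 0.02,"y": 0.001,"z": 0,"yaw": 0},
    {"x": 0,"y": 0,"z": 0,"yaw": 0},
    {"x": 0,"y": 0,"z": 0,"yaw": 0},
  ],
  gripper=0.08,
)

```text
time: 13.77
ee_pos: [450.7, 117.1, 142.0]
orientation: [0.079, 3.14, 0.0]
contact_force: [0.4, -0.6, -1.3]
width: 79.8
finger_force: 0.0
```

Run:
```python
from h import *
o=arm.get_obs();c,im=snap("wrist","pics/w7.png")
print(o["time"],o["ee_pos"],o["orientation"],px(c,[508,110,32]))
np.savez("w7.npz",**{k:np.array(v) for k,v in c.items()})
g=cv2.imread("pics/w7.png",0)
m=(g>150).astype(np.uint8);n,l,s,ce=cv2.connectedComponentsWithStats(m)
for i in range(1,n):
    if s[i,4]>300: print(s[i],ce[i].round(1),pt(c,*ce[i],40))
```

```text
13.7667 [450.68840002 117.07071804 142.02296088] [7.87198109e-02 3.14012382e+00 3.46989501e-05] [np.float64(316.1), np.float64(260.4)]
[     0      0    640    371 116684] [321.2 151.9] [414.6 118.8  40. ]
[522  68  76 125 945] [540.9 116.8] [397.  280.9  40. ]
[   0  185  164  124 8710] [106.2 233.6] [471.8 -58.   40. ]
[   0  220   52   26 1220] [ 24.1 232.5] [ 467.6 -124.1   40. ]
[ 10 281  20  42 369] [ 19.5 300.5] [ 529.1 -146.4   40. ]
[111 367  44  33 946] [135.6 385.1] [623.  -64.8  40. ]
[480 367  44  33 931] [499.7 384.7] [639.3 274.5  40. ]
```

Run:
```python
from h import *
c={k:v for k,v in np.load("w7.npz").items()}
g=cv2.imread("pics/w7.png",0)
print([(v,int(g[v,316])) for v in range(0,330,6)])
for v in(60,100,140,180,200,250,262,270):
    r=g[v];print(v,[(u,int(r[u]-0)) for u in range(230,410,1) if abs(int(r[u])-int(r[u-2]))>40])
b=[428,115,32]
for y in(-52.5,0,52.5,64.5,97.5):print(y,px(c,[430+y,115.2-.05*y,34]))
```

```text
[(0, 125), (6, 122), (12, 125), (18, 123), (24, 170), (30, 94), (36, 119), (42, 118), (48, 125), (54, 125), (60, 125), (66, 125), (72, 125), (78, 92), (84, 36), (90, 35), (96, 35), (102, 30), (108, 36), (114, 35), (120, 32), (126, 35), (132, 35), (138, 36), (144, 36), (150, 38), (156, 32), (162, 35), (168, 36), (174, 36), (180, 35), (186, 33), (192, 35), (198, 35), (204, 34), (210, 60), (216, 59), (222, 50), (228, 48), (234, 50), (240, 50), (246, 33), (252, 210), (258, 254), (264, 254), (270, 254), (276, 254), (282, 254), (288, 218), (294, 208), (300, 211), (306, 211), (312, 216), (318, 207), (324, 213)]
60 [(244, 115), (245, 115), (397, 215), (398, 210)]
100 [(239, 166), (240, 51), (241, 52), (371, 114), (372, 121), (399, 221), (400, 213)]
140 [(239, 121), (240, 128), (242, 37), (243, 35), (369, 101), (370, 131), (403, 215), (404, 210)]
180 [(244, 71), (245, 50), (367, 171), (368, 224), (369, 218)]
200 [(245, 80), (246, 44), (366, 165), (367, 216), (368, 211)]
250 [(230, 193), (231, 186), (248, 46), (249, 47), (303, 153), (304, 195), (308, 53), (309, 34), (326, 92), (327, 178), (328, 219), (329, 237), (331, 43), (332, 55), (364, 220), (365, 216)]
262 [(230, 104), (231, 195), (232, 189), (248, 105), (249, 47), (250, 49), (303, 156), (304, 211), (305, 221), (330, 121), (331, 40), (332, 57), (363, 206), (364, 219), (409, 127)]
270 [(231, 169), (232, 190), (303, 157), (304, 219), (305, 226), (329, 182), (330, 161), (332, 213), (409, 24)]
-52.5 [np.float64(317.3), np.float64(100.9)]
0 [np.float64(317.4), np.float64(170.8)]
52.5 [np.float64(317.6), np.float64(233.3)]
64.5 [np.float64(317.6), np.float64(246.7)]
97.5 [np.float64(317.6), np.float64(282.0)]
```

Call:
step_arm(
  motion=[
    {"x": 0.018,"y": -0.003,"z": 0.01,"yaw": 0},
    {"x": 0,"y": 0,"z": 0.025,"yaw": 0},
    {"x": 0,"y": 0,"z": 0.025,"yaw": 0},
    {"x": 0,"y": 0,"z": 0.025,"yaw": 0},
    {"x": 0,"y": 0,"z": 0.025,"yaw": 0},
    {"x": 0,"y": 0,"z": 0.013,"yaw": 0},
    {"x": 0,"y": 0,"z": 0.005,"yaw": 0},
    {"x": 0,"y": 0,"z": 0,"yaw": 0},
    {"x": 0,"y": 0,"z": 0,"yaw": 0},
  ],
)

```text
time: 14.57
ee_pos: [433.7, 114.9, 14.2]
orientation: [0.08, 3.14, 0.0]
contact_force: [-0.1, 0.6, -0.2]
width: 80.0
finger_force: 0.0
```

Call:
step_arm(
  motion=[
    {"x": 0,"y": 0,"z": 0,"yaw": 0},
    {"x": 0,"y": 0,"z": 0,"yaw": 0},
    {"x": 0,"y": 0,"z": 0,"yaw": 0},
    {"x": 0,"y": 0,"z": 0,"yaw": 0},
    {"x": 0,"y": 0,"z": 0,"yaw": 0},
    {"x": 0,"y": 0,"z": 0,"yaw": 0},
  ],
  gripper=0.04,
)

```text
time: 15.07
ee_pos: [433.8, 115.1, 15.0]
orientation: [0.079, 3.138, 0.001]
contact_force: [-2.5, 0.7, 11.1]
width: 52.9
finger_force: 60.3
```

Call:
step_arm(
  motion=[
    {"x": 0,"y": 0,"z": -0.01,"yaw": 0},
    {"x": 0,"y": 0,"z": -0.02,"yaw": 0},
    {"x": 0,"y": 0,"z": -0.027,"yaw": 0},
    {"x": 0,"y": 0,"z": -0.03,"yaw": 0},
    {"x": 0,"y": 0,"z": -0.03,"yaw": 0},
    {"x": 0,"y": 0,"z": -0.03,"yaw": 0},
    {"x": 0,"y": 0,"z": -0.03,"yaw": 0},
    {"x": 0,"y": 0,"z": -0.03,"yaw": 0},
    {"x": 0,"y": 0,"z": -0.02,"yaw": 0},
    {"x": 0,"y": 0,"z": -0.01,"yaw": 0},
  ],
)

```text
time: 15.9
ee_pos: [433.5, 115.0, 254.1]
orientation: [0.079, 3.137, 0.001]
contact_force: [0.4, 1.1, -2.6]
width: 52.0
finger_force: 63.5
```

Call:
step_arm(
  motion=[
    {"x": -0.0078,"y": -0.021,"z": 0,"yaw": 0},
    {"x": -0.0078,"y": -0.031,"z": 0,"yaw": 0},
    {"x": -0.0078,"y": -0.035,"z": 0,"yaw": 0},
    {"x": -0.0078,"y": -0.035,"z": 0,"yaw": 0},
    {"x": -0.0078,"y": -0.035,"z": 0,"yaw": 0},
    {"x": -0.0078,"y": -0.035,"z": 0,"yaw": 0},
    {"x": -0.0078,"y": -0.035,"z": 0,"yaw": 0},
    {"x": -0.0078,"y": -0.033,"z": 0,"yaw": 0},
    {"x": -0.0078,"y": -0.03,"z": 0,"yaw": 0},
    {"x": -0.0078,"y": -0.0205,"z": 0,"yaw": 0},
  ],
)

```text
time: 16.73
ee_pos: [495.0, -201.8, 251.2]
orientation: [0.082, 3.14, -0.001]
contact_force: [0.3, 0.7, -1.0]
width: 52.7
finger_force: 63.7
```

Call:
step_arm(
  motion=[
    {"x": 0,"y": 0,"z": 0,"yaw": -0.06},
    {"x": 0,"y": 0,"z": 0,"yaw": -0.12},
    {"x": 0,"y": 0,"z": 0,"yaw": -0.12},
    {"x": 0,"y": 0,"z": 0,"yaw": -0.12},
    {"x": 0,"y": 0,"z": 0,"yaw": -0.12},
    {"x": 0,"y": 0,"z": 0,"yaw": -0.12},
    {"x": 0,"y": 0,"z": 0,"yaw": -0.12},
    {"x": 0,"y": 0,"z": 0,"yaw": -0.12},
    {"x": 0,"y": 0,"z": 0,"yaw": -0.12},
    {"x": 0,"y": 0,"z": 0,"yaw": -0.12},
  ],
)

```text
time: 17.57
ee_pos: [495.0, -199.0, 251.4]
orientation: [-1.636, 2.682, -0.001]
contact_force: [-0.3, -0.1, -2.1]
width: 52.3
finger_force: 63.8
```

Call:
step_arm(
  motion=[
    {"x": 0,"y": 0,"z": 0,"yaw": -0.12},
    {"x": 0,"y": 0,"z": 0,"yaw": -0.12},
    {"x": 0,"y": 0,"z": 0,"yaw": -0.12},
    {"x": 0,"y": 0,"z": 0,"yaw": -0.051},
    {"x": 0,"y": 0,"z": 0,"yaw": 0},
    {"x": 0,"y": 0,"z": 0,"yaw": 0},
  ],
)

```text
time: 18.07
ee_pos: [495.1, -199.1, 251.2]
orientation: [-2.14, 2.3, -0.001]
contact_force: [0.6, 0.1, -2.1]
width: 52.5
finger_force: 63.8
```

Run:
```python
from h import *
o=arm.get_obs();c,im=snap("wrist","pics/w8.png")
print(o["time"],o["ee_pos"],o["orientation"],o["qpos"],o["width"])
np.savez("w8.npz",**{k:np.array(v) for k,v in c.items()})
t=2*np.arctan2(o["orientation"][1],o["orientation"][0]);print("tool x angle",t%(2*np.pi))
g=cv2.imread("pics/w8.png",0)
print([(v,int(g[v,318])) for v in range(0,330,6)])
for v in(60,100,140,180,200,230,262,270):
    r=g[v];print(v,[(u,int(r[u])) for u in range(200,440) if abs(int(r[u])-int(r[u-2]))>40])
```

```text
18.0667 [ 495.09932266 -199.05799969  251.20221814] [-2.13958667e+00  2.30028171e+00 -5.15243618e-04] [-5.35029815e-01  2.72771006e-01  1.93792410e-02  1.31706845e+00
 -1.98767220e-05 -2.03347043e+00] 52.534355826846806
tool x angle 4.640033266208149
[(0, 141), (6, 146), (12, 141), (18, 135), (24, 139), (30, 145), (36, 144), (42, 147), (48, 146), (54, 145), (60, 145), (66, 145), (72, 141), (78, 237), (84, 237), (90, 236), (96, 236), (102, 236), (108, 235), (114, 242), (120, 163), (126, 159), (132, 158), (138, 11), (144, 10), (150, 23), (156, 36), (162, 36), (168, 37), (174, 35), (180, 36), (186, 33), (192, 15), (198, 16), (204, 18), (210, 17), (216, 18), (222, 13), (228, 13), (234, 14), (240, 17), (246, 15), (252, 16), (258, 13), (264, 17), (270, 15), (276, 17), (282, 17), (288, 15), (294, 16), (300, 14), (306, 18), (312, 15), (318, 17), (324, 16)]
60 [(252, 72), (253, 76), (271, 150), (272, 149)]
100 [(212, 241), (213, 234), (245, 129), (246, 130), (265, 197), (266, 248), (267, 240), (377, 94), (378, 141), (379, 144)]
140 [(222, 166), (223, 160), (234, 105), (235, 105), (254, 47), (381, 49)]
180 [(200, 84), (219, 159), (236, 101), (237, 102), (251, 56), (252, 15), (390, 78), (391, 99)]
200 [(220, 162), (221, 159), (237, 98), (238, 101), (252, 56), (253, 19), (389, 81), (390, 77)]
230 [(209, 102), (210, 112), (222, 155), (223, 249), (224, 241), (250, 189), (251, 191), (254, 20), (255, 17), (387, 154), (388, 147), (438, 71), (439, 69)]
262 [(200, 243), (201, 235), (205, 196), (206, 142), (207, 121), (208, 83), (223, 18), (234, 73), (235, 78), (247, 18), (248, 15), (393, 80), (394, 77), (407, 18), (417, 115), (418, 149)]
270 [(201, 242), (202, 236), (206, 171), (207, 114), (208, 80), (209, 62), (218, 19), (219, 14), (230, 77), (244, 17), (397, 79), (398, 76), (411, 15), (422, 87), (423, 149), (424, 142)]
```

Run:
```python
from h import *
c={k:v for k,v in np.load("w8.npz").items()}
t=np.array([495.1,-199.06]);a=-.0724
ax=np.array([-np.sin(a),np.cos(a)])
for s in(-49,-52.5,-56):
    p=t+ax*s
    print(s,[px(c,[*p,z]) for z in(241.5,268.5,295.5)])
cr=np.array([495.7,-200.])
print("roller ends",[px(c,[*(cr+ax*s),50]) for s in(-57,60)],"stop",[px(c,[*(cr+ax*-58),86]),px(c,[*(cr+ax*-63),86])])
g=cv2.imread("pics/w8.png",0)
for u in(300,318,335):print(u,[(v,int(g[v,u])) for v in range(100,200,2)])
```

```text
-49 [[np.float64(319.3), np.float64(152.0)], [np.float64(319.2), np.float64(160.9)], [np.float64(319.2), np.float64(174.4)]]
-52.5 [[np.float64(319.3), np.float64(144.5)], [np.float64(319.2), np.float64(151.9)], [np.float64(319.2), np.float64(163.1)]]
-56 [[np.float64(319.3), np.float64(136.9)], [np.float64(319.2), np.float64(142.7)], [np.float64(319.2), np.float64(151.6)]]
roller ends [[np.float64(318.8), np.float64(119.7)], [np.float64(318.8), np.float64(226.2)]] stop [[np.float64(318.7), np.float64(119.8)], [np.float64(318.7), np.float64(114.2)]]
300 [(100, 237), (102, 237), (104, 239), (106, 191), (108, 185), (110, 187), (112, 212), (114, 196), (116, 195), (118, 109), (120, 27), (122, 35), (124, 38), (126, 38), (128, 38), (130, 36), (132, 36), (134, 35), (136, 11), (138, 11), (140, 15), (142, 13), (144, 10), (146, 12), (148, 12), (150, 24), (152, 30), (154, 32), (156, 33), (158, 35), (160, 34), (162, 39), (164, 33), (166, 37), (168, 36), (170, 36), (172, 35), (174, 35), (176, 33), (178, 36), (180, 34), (182, 35), (184, 36), (186, 35), (188, 36), (190, 37), (192, 34), (194, 37), (
[... 455 characters left out ...]
 35), (176, 34), (178, 33), (180, 36), (182, 35), (184, 35), (186, 33), (188, 35), (190, 15), (192, 15), (194, 17), (196, 13), (198, 16)]
335 [(100, 239), (102, 237), (104, 239), (106, 164), (108, 141), (110, 142), (112, 199), (114, 241), (116, 242), (118, 201), (120, 25), (122, 28), (124, 24), (126, 23), (128, 25), (130, 22), (132, 23), (134, 24), (136, 8), (138, 11), (140, 8), (142, 10), (144, 11), (146, 13), (148, 17), (150, 20), (152, 34), (154, 35), (156, 35), (158, 35), (160, 35), (162, 35), (164, 37), (166, 38), (168, 38), (170, 10), (172, 18), (174, 16), (176, 16), (178, 19), (180, 18), (182, 19), (184, 19), (186, 21), (188, 19), (190, 17), (192, 14), (194, 17), (196, 17), (198, 16)]
```

Call:
step_arm(
  motion=[
    {"x": -0.002,"y": -0.0005,"z": 0.015,"yaw": 0},
    {"x": 0,"y": 0,"z": 0.025,"yaw": 0},
    {"x": 0,"y": 0,"z": 0.03,"yaw": 0},
    {"x": 0,"y": 0,"z": 0.03,"yaw": 0},
    {"x": 0,"y": 0,"z": 0.025,"yaw": 0},
    {"x": 0,"y": 0,"z": 0.015,"yaw": 0},
    {"x": 0,"y": 0,"z": 0,"yaw": 0},
    {"x": 0,"y": 0,"z": 0,"yaw": 0},
  ],
)

```text
time: 18.78
ee_pos: [495.6, -197.0, 111.0]
orientation: [2.14, -2.299, -0.001]
contact_force: [-0.2, -0.0, -1.3]
width: 52.4
finger_force: 63.7
```

Run:
```python
from h import *
o=arm.get_obs();c,im=snap("wrist","pics/w9.png");print(o["time"],o["ee_pos"],o["contact_force"],o["torque"])
g=cv2.imread("pics/w9.png",0)
t=o["ee_pos"];a=-.0724;ax=np.array([-np.sin(a),np.cos(a)]);zc=t[2]+17.3
for s in(-52.5,-56):print(s,[px(c,[*(t[:2]+ax*s),zc+d]) for d in(-27,27)])
cr=np.array([495.7,-200.]);bx=np.array([np.cos(a),np.sin(a)])
print([px(c,[*(cr+ax*-58+bx*d),86]) for d in(-21,0,21)],[px(c,[*(cr+ax*-57+bx*d),50]) for d in(-21,21)])
for u in(295,318,345):print(u,[(v,int(g[v,u])) for v in range(60,180,3)])
for v in(120,):print(v,[(u,int(g[v,u])) for u in range(240,400,4)])
```

```text
18.7833 [ 495.62510958 -197.04962283  110.98933876] [-0.19303126 -0.0438708  -1.34264727] [ 0.00613136  0.0095971  -0.05087678]
-52.5 [[np.float64(319.4), np.float64(144.5)], [np.float64(319.5), np.float64(163.2)]]
-56 [[np.float64(319.4), np.float64(136.8)], [np.float64(319.5), np.float64(151.7)]]
[[np.float64(360.4), np.float64(124.4)], [np.float64(318.8), np.float64(124.4)], [np.float64(277.2), np.float64(124.4)]] [[np.float64(353.1), np.float64(123.4)], [np.float64(284.6), np.float64(123.3)]]
295 [(60, 237), (63, 238), (66, 238), (69, 238), (72, 237), (75, 237), (78, 237), (81, 237), (84, 237), (87, 236), (90, 236), (93, 235), (96, 235), (99, 196), (102, 100), (105, 102), (108, 101), (111, 243), (114, 245), (117, 244), (120, 241), (123, 16), (126, 37), (129, 38), (132, 33), (135, 16), (138, 14), (141, 15), (144, 14), (147, 15), (150, 29), (153, 33), (156, 32), (159, 36), (162, 35), (165, 35), (168, 36), (171, 35), (174, 34), (177, 33)]
318 [(60, 236), (63, 235), (66, 235), (69, 235), (72, 236), (75, 235), (78, 234), (81, 234), (84, 234), (87, 235), (90, 235), (93, 235), (96, 235)
[... 545 characters left out ...]
 240), (123, 12), (126, 36), (129, 38), (132, 19), (135, 14), (138, 10), (141, 13), (144, 11), (147, 14), (150, 27), (153, 32), (156, 14), (159, 17), (162, 17), (165, 16), (168, 15), (171, 15), (174, 18), (177, 19)]
120 [(240, 222), (244, 225), (248, 222), (252, 223), (256, 223), (260, 226), (264, 227), (268, 229), (272, 231), (276, 229), (280, 234), (284, 162), (288, 240), (292, 240), (296, 239), (300, 240), (304, 240), (308, 239), (312, 239), (316, 237), (320, 235), (324, 237), (328, 237), (332, 239), (336, 240), (340, 241), (344, 241), (348, 241), (352, 240), (356, 185), (360, 182), (364, 163), (368, 189), (372, 168), (376, 110), (380, 111), (384, 112), (388, 111), (392, 114), (396, 114)]
```

Call:
step_arm(
  motion=[
    {"x": 0,"y": 0,"z": 0.01,"yaw": 0},
    {"x": 0,"y": 0,"z": 0.01,"yaw": 0},
    {"x": 0,"y": 0,"z": 0.01,"yaw": 0},
    {"x": 0,"y": 0,"z": 0.008,"yaw": 0},
    {"x": 0,"y": 0,"z": 0.005,"yaw": 0},
    {"x": 0,"y": 0,"z": 0.003,"yaw": 0},
    {"x": 0,"y": 0,"z": 0,"yaw": 0},
    {"x": 0,"y": 0,"z": 0,"yaw": 0},
  ],
)

```text
time: 19.5
ee_pos: [496.1, -197.3, 65.3]
orientation: [-2.142, 2.298, -0.001]
contact_force: [0.2, -0.4, -1.3]
width: 52.6
finger_force: 63.7
```

Call:
step_arm(
  motion=[
    {"x": 0,"y": 0,"z": 0.002,"yaw": 0},
    {"x": 0,"y": 0,"z": 0.001,"yaw": 0},
    {"x": 0,"y": 0,"z": 0.001,"yaw": 0},
    {"x": 0,"y": 0,"z": 0,"yaw": 0},
  ],
)

```text
time: 19.83
ee_pos: [495.9, -197.2, 60.9]
orientation: [2.142, -2.298, 0.0]
contact_force: [-0.1, -0.4, -0.5]
width: 52.8
finger_force: 63.7
```

Call:
step_arm(
  motion=[
    {"x": 0,"y": 0,"z": 0,"yaw": 0},
    {"x": 0,"y": 0,"z": 0,"yaw": 0},
    {"x": 0,"y": 0,"z": 0,"yaw": 0},
    {"x": 0,"y": 0,"z": 0,"yaw": 0},
    {"x": 0,"y": 0,"z": 0,"yaw": 0},
  ],
  gripper=0.066,
)

```text
time: 20.25
ee_pos: [495.9, -197.2, 60.9]
orientation: [-2.142, 2.298, -0.0]
contact_force: [-0.6, 0.1, 0.7]
width: 65.9
finger_force: 0.0
```

Call:
step_arm(
  motion=[
    {"x": 0,"y": 0,"z": -0.01,"yaw": 0},
    {"x": 0,"y": 0,"z": -0.015,"yaw": 0},
    {"x": 0,"y": 0,"z": -0.03,"yaw": 0},
    {"x": 0,"y": 0,"z": -0.035,"yaw": 0},
    {"x": 0,"y": 0,"z": -0.035,"yaw": 0},
    {"x": 0,"y": 0,"z": -0.035,"yaw": 0},
    {"x": 0,"y": 0,"z": -0.03,"yaw": 0},
    {"x": 0,"y": 0,"z": -0.02,"yaw": 0},
    {"x": 0,"y": 0,"z": 0,"yaw": 0},
  ],
)

```text
time: 21.0
ee_pos: [496.9, -197.8, 274.9]
orientation: [-2.141, 2.297, -0.009]
contact_force: [0.0, 0.1, 0.9]
width: 65.6
finger_force: 0.0
```

Run:
```python
from h import *
o=arm.get_obs();c,im=snap("wrist","pics/w10.png");ct,_=snap("top","pics/t10.png");print(o["time"],o["ee_pos"],o["orientation"])
np.savez("w10.npz",**{k:np.array(v) for k,v in c.items()})
g=cv2.imread("pics/w10.png",0)
a=-.072;ax=np.array([-np.sin(a),np.cos(a)]);bx=np.array([np.cos(a),np.sin(a)]);cr=np.array([495.7,-201.2])
for s in(-52.5,0,52.5,64.5,97.5):print(s,px(c,[*(cr+ax*s),78]),[px(c,[*(cr+ax*s+bx*d),80])[0] for d in(-27,27)])
print("stop",px(c,[*(cr+ax*-58),86]))
print([(v,int(g[v,318])) for v in range(60,330,4)])
for v in(170,190,210,):print(v,[(u,int(g[v,u])) for u in range(250,390,1) if abs(int(g[v,u])-int(g[v,u-2]))>40])
```

```text
21.0 [ 496.93871653 -197.83046882  274.88686364] [-2.14083396  2.29690533 -0.00884875]
-52.5 [np.float64(321.4), np.float64(122.2)] [np.float64(348.0), np.float64(294.9)]
0 [np.float64(321.3), np.float64(172.8)] [np.float64(346.8), np.float64(295.8)]
52.5 [np.float64(321.1), np.float64(219.4)] [np.float64(345.6), np.float64(296.6)]
64.5 [np.float64(321.1), np.float64(229.6)] [np.float64(345.4), np.float64(296.8)]
97.5 [np.float64(321.0), np.float64(256.7)] [np.float64(344.7), np.float64(297.3)]
stop [np.float64(321.5), np.float64(116.8)]
[(60, 134), (64, 137), (68, 139), (72, 135), (76, 138), (80, 234), (84, 233), (88, 233), (92, 234), (96, 234), (100, 234), (104, 234), (108, 235), (112, 240), (116, 217), (120, 102), (124, 36), (128, 43), (132, 42), (136, 45), (140, 44), (144, 41), (148, 44), (152, 44), (156, 43), (160, 43), (164, 44), (168, 33), (172, 20), (176, 22), (180, 18), (184, 22), (188, 22), (192, 21), (196, 45), (200, 44), (204, 45), (208, 44), (212, 44), (216, 43), (220, 42), (224, 41), (228, 26), (232, 95), (236, 230), (240, 232), (244, 233), (248, 234), (252, 234), (256, 234), (260, 122), (264, 77), (268, 227), (272, 241), (276, 241), (280, 221), (284, 159), (288, 159), (292, 158), (296, 157), (300, 151), (304, 156), (308, 157), (312, 160), (316, 155), (320, 161), (324, 110), (328, 39)]
170 [(266, 95), (267, 200), (268, 191), (287, 136), (288, 128), (291, 99), (292, 22), (293, 29), (353, 181), (354, 169), (373, 75), (374, 88)]
190 [(267, 152), (268, 196), (288, 113), (292, 43), (293, 27), (352, 130), (353, 238), (354, 229), (358, 160), (359, 160), (372, 76), (373, 89)]
210 [(269, 164), (270, 157), (274, 248), (275, 242), (288, 126), (290, 236), (291, 239), (292, 130), (293, 25), (294, 29), (352, 122), (353, 242), (354, 234), (371, 125), (372, 155)]
```

Call:
step_arm(
  motion=[
    {"x": -0.0193,"y": 0.0037,"z": 0,"yaw": 0},
    {"x": -0.0273,"y": 0.0037,"z": 0,"yaw": 0},
    {"x": -0.033,"y": 0.0037,"z": 0,"yaw": 0},
    {"x": -0.033,"y": 0.0037,"z": 0,"yaw": 0},
    {"x": -0.0273,"y": 0.0037,"z": 0,"yaw": 0},
    {"x": -0.024,"y": 0.0034,"z": 0,"yaw": 0},
    {"x": 0,"y": 0,"z": 0,"yaw": 0},
    {"x": 0,"y": 0,"z": 0,"yaw": 0},
  ],
  gripper=0,
)

```text
time: 21.77
ee_pos: [484.9, -31.2, 269.8]
orientation: [2.144, -2.295, -0.002]
contact_force: [0.3, -0.8, 0.2]
width: 0.1
finger_force: 0.0
```

Run:
```python
from h import *
o=arm.get_obs();c,im=snap("wrist","pics/w11.png");print(o["time"],o["ee_pos"],o["width"])
g=cv2.imread("pics/w11.png",0)
P=lambda dx,dy:px(c,[487+dx,-36.6+dy,184])
print([P(*d) for d in((0,0),(17,18),(17,-18),(-17,18),(-17,-18))])
for v in range(150,300,12):print(v,' '.join(f"{x:3d}" for x in g[v,250:400:5]))
ct=arm.calibration("top");t=cv2.imread("pics/t10.png",0)
u,v=map(int,px(ct,[487,-36.6,184]));print(u,v);print(t[v-12:v+13:2,u-14:u+15:2])
```

```text
21.7667 [484.93784217 -31.1927134  269.80717617] 0.08282261445482429
[[np.float64(315.8), np.float64(198.5)], [np.float64(294.9), np.float64(223.1)], [np.float64(290.4), np.float64(176.0)], [np.float64(340.3), np.float64(220.2)], [np.float64(337.7), np.float64(172.8)]]
150 247 248 248 248 248 248 248 248 247 248 247 248 248 248 248 252 177 180 155 175 174 103  95 103  98 102 100 102  98  99
162 148 145 143 141 138 135 134 135 132 130 127 126 125 255 182 179 182 183 178 178 178 100  99  97 102  95  97 105 103 101
174 175 174 163 165 168 167 167 166 171 176 160 165 161 175 175 172 111 106 146  99 100  95 103  99 103  98  99  96 101  98
186 174 171 172 173 174 166 167 168 175 238 229 235 234 131 238 135 139 136 175  97  99 101  97  99  98 102 102 102 100  99
198  74  68 131 173 168 163 166 165 170 137 131 137 136 135 135 135 140 136 167 170 165 174 150 104 104 101  96 104 102 100
210 112  81  80 103 131 178 166 166 170 134 131 136 135 134 137 134 139 137 173 168 166 175 171 171 170 174 166 173 171 179
222 149  79  89  92 169 168 163 166 170  27  36  36  36  36  38  41  40  38  40  42  4
[... 909 characters left out ...]
3 245]
 [155 157 160 152 162 191 214 212 235 141 251 219 238 233 246]
 [162 162 168 159 243 235 234 234 234 232 232 179 240 232 249]
 [156 158 160 182 238 229 233 230 229 226 230 160 240 222 247]
 [150 163 160 170 232 227 225 226 226 225 225 161 237 224 250]
 [160 158 166 187 231 225 227 226 225 226 225 223 242 242 253]
 [159 165 164 164 228 227 224 223 227 223 226 224 242 242 252]
 [167 145  95 166 230 225 226 227 225 224 223 216 241 240 245]
 [162  95  93 184 244 237 232 231 226 227 230 208 242 241 245]
 [157  80  89  82 163 168 175 172 159 132 209 241 241 241 244]
 [160 140  89  80 177 118  62 132 249 247 242 242 241 242 241]
 [164 140  89  76 179 135  43 134 248 242 241 241 242 241 234]]
```

Call:
step_arm(
  motion=[
    {"x": 0.003,"y": -0.002,"z": 0.02,"yaw": 0},
    {"x": 0,"y": 0,"z": 0.025,"yaw": 0},
    {"x": 0,"y": 0,"z": 0.02,"yaw": 0},
    {"x": 0,"y": 0,"z": 0.012,"yaw": 0},
    {"x": 0,"y": 0,"z": 0,"yaw": 0},
    {"x": 0,"y": 0,"z": 0,"yaw": 0},
  ],
)

```text
time: 22.32
ee_pos: [487.0, -36.0, 193.5]
orientation: [2.14, -2.299, -0.002]
contact_force: [-0.8, 0.2, 0.5]
width: 0.2
finger_force: 0.0
```

Call:
step_arm(
  motion=[
    {"x": 0,"y": 0,"z": 0.01,"yaw": 0},
    {"x": 0,"y": 0,"z": 0.01,"yaw": 0},
    {"x": 0,"y": 0,"z": 0.01,"yaw": 0},
    {"x": 0,"y": 0,"z": 0.008,"yaw": 0},
    {"x": 0,"y": 0,"z": 0.004,"yaw": 0},
    {"x": 0,"y": 0,"z": 0,"yaw": 0},
    {"x": 0,"y": 0,"z": 0,"yaw": 0},
  ],
)

```text
time: 22.9
ee_pos: [487.4, -35.5, 152.3]
orientation: [2.142, -2.298, 0.0]
contact_force: [-0.7, -1.5, 0.6]
width: 0.1
finger_force: 0.7
```

Call:
step_arm(
  motion=[
    {"x": 0,"y": 0,"z": 0.001,"yaw": 0},
    {"x": 0,"y": 0,"z": 0,"yaw": 0},
    {"x": 0,"y": 0,"z": 0,"yaw": 0},
  ],
)

```text
time: 23.15
ee_pos: [487.5, -35.3, 151.2]
orientation: [-2.142, 2.298, -0.001]
contact_force: [0.5, -0.8, 2.0]
width: -0.0
finger_force: 0.7
```

Run:
```python
from h import *
print(arm.get_obs()["contact_force"])
c,im=snap("wrist","pics/w12.png");ct,_=snap("top","pics/t12.png");cs,_=snap("scene","pics/s12.png")
g=cv2.imread("pics/w12.png",0)
for v in range(150,300,12):print(v,' '.join(f"{x:3d}" for x in g[v,250:400:5]))
a=cv2.imread("pics/t10.png",0).astype(int);b=cv2.imread("pics/t12.png",0).astype(int)
# frame handle: at cock and at rest pixel darkness
for n,p in(("cock",[597,-321,277]),("rest",[435,-312,90]),("level",[437,-312,118]),("half",[485,-316,234])):
    u,v=map(int,px(ct,p));print(n,u,v,a[v-1:v+2,u-1:u+2].mean(),b[v-1:v+2,u-1:u+2].mean())
```

```text
[ 0.45170073 -0.77113619  1.98891358]
150 254 173 182 252 182 129 238 240 238 238 241 239 238 249 249 249 249 249 249 183 184 182 179 183 168 100 101 104 100  99
162 175 172 181 175 177 174 172 178 175 177 182 182 180 178 175 180 185 187 180 185 185 181 180 183 158 100 102 106 105  98
174 249 249 249 249 249 249 249 249 249 170 176 253 252 229 228 179 184 187 178 184  48  66 182 180  94 103 100 107 106 109
186 249 249 249 249 249 249 249 249 249 175 182 179 179 178 175 179 183 187 179 183 183 182 183 178 101 103 103 101 104 103
198  86  72  73  74  77  79  77  78  80  80  80  76 173 178 178 180 106 103 105 103 103 103 101 103 106 102 104 100 103 101
210 194 194 193 194 193 193 194 195 194 195 201 102 174 166 175 176 172  97 101 101 101 100 104 103 102 103 103 101 104 104
222 172 173 174 170 174 174 183 194 188 149 102 100 100 102  99 100  99 100 102 101 106 103 105 100  99 102 104 104 101  99
234 174 174 167 172 170 170  89 106 104 102 103 100 101  99 102 101  99 100 104  99 170 179 150  98 102  99 101 104 106 104
246 101 181 176 171 169 164  84 106 102  72  73  79  80  84  18  80  81  72  70  73 182 177 170 172 176 183 177 180 181 173
258 104  88 173 173 170 172 109 133  18  18  21  79  79  85  18  80  78  81  20  19  22 165 169 167 175 169 175 172 176 164
270 170 173 180 167 172 176 124  20  20  19  21  79  78  47  17  82  78  84  21  21  20  45  43  41  44  46  44  44  48  45
282  17 124 170 168 164 185  21  19  20  24  22  16  18  24  28  14  17  22  22  27  23  18  20  44  44  43  48  27  20  23
294  20  22  18  24  18  20  21  18  20  20  21  17  19  21  26  20  21  16  19  21  23  20  20  19  19  19  20  22  21  21
cock 484 190 37.55555555555556 135.33333333333334
rest 452 264 19.88888888888889 34.111111111111114
level 456 264 28.444444444444443 35.22222222222222
half 476 244 20.444444444444443 139.0
```

Call:
step_arm(
  motion=[
    {"x": 0,"y": 0,"z": 0.002,"yaw": 0},
    {"x": 0,"y": 0,"z": 0,"yaw": 0},
    {"x": 0,"y": 0,"z": 0,"yaw": 0},
    {"x": 0,"y": 0,"z": 0,"yaw": 0},
    {"x": 0,"y": 0,"z": 0,"yaw": 0},
    {"x": 0,"y": 0,"z": 0,"yaw": 0},
    {"x": 0,"y": 0,"z": 0,"yaw": 0},
    {"x": 0,"y": 0,"z": 0,"yaw": 0},
    {"x": 0,"y": 0,"z": 0,"yaw": 0},
    {"x": 0,"y": 0,"z": 0,"yaw": 0},
  ],
)

```text
time: 24.13
ee_pos: [487.6, -35.3, 149.0]
orientation: [-2.142, 2.298, -0.001]
contact_force: [2.2, -0.9, 4.9]
width: -0.0
finger_force: 2.4
```

Call:
step_arm(
  motion=[
    {"x": 0,"y": 0,"z": 0,"yaw": 0},
    {"x": 0,"y": 0,"z": 0,"yaw": 0},
    {"x": 0,"y": 0,"z": 0,"yaw": 0},
    {"x": 0,"y": 0,"z": 0,"yaw": 0},
    {"x": 0,"y": 0,"z": 0,"yaw": 0},
    {"x": 0,"y": 0,"z": 0,"yaw": 0},
    {"x": 0,"y": 0,"z": 0,"yaw": 0},
    {"x": 0,"y": 0,"z": 0,"yaw": 0},
    {"x": 0,"y": 0,"z": 0,"yaw": 0},
    {"x": 0,"y": 0,"z": 0,"yaw": 0},
  ],
)

```text
time: 24.97
ee_pos: [487.6, -35.3, 149.0]
orientation: [-2.142, 2.298, -0.001]
contact_force: [2.5, -0.2, 5.5]
width: -0.2
finger_force: 2.4
```

Call:
step_arm(
  motion=[
    {"x": 0,"y": 0,"z": -0.02,"yaw": 0},
    {"x": 0,"y": 0,"z": -0.03,"yaw": 0},
    {"x": 0,"y": 0,"z": -0.035,"yaw": 0},
    {"x": 0,"y": 0,"z": -0.035,"yaw": 0},
    {"x": 0,"y": 0.035,"z": -0.02,"yaw": 0},
    {"x": 0,"y": 0.035,"z": 0,"yaw": 0},
    {"x": 0,"y": 0.035,"z": 0,"yaw": 0},
    {"x": 0,"y": 0.03,"z": 0,"yaw": 0},
    {"x": 0,"y": 0,"z": 0,"yaw": 0},
    {"x": 0,"y": 0,"z": 0,"yaw": 0},
  ],
)

```text
time: 25.8
ee_pos: [351.5, -25.5, 289.1]
orientation: [-2.141, 2.298, -0.001]
contact_force: [0.4, 0.8, -1.5]
width: -0.0
finger_force: 0.0
```

Run:
```python
from h import *
o=arm.get_obs();print(o["time"],o["ee_pos"],o["contact_force"])
ct,_=snap("top","pics/t13.png");cs,_=snap("scene","pics/s13.png")
t0=cv2.imread("pics/top0.png",0);t=cv2.imread("pics/t13.png",0)
# handle centroid: dark pixels right of base, in top view
for n,im in(("start",t0),("now",t)):
    r=im[225:285,443:480]<60;p=np.argwhere(r);print(n,r.sum(),p.mean(0)[::-1]+[443,225] if len(p) else None)
a=-.072;cr=np.array([495.7,-201.2])
def W(x,y,z):return [cr[0]+x*np.cos(a)-y*np.sin(a),cr[1]+x*np.sin(a)+y*np.cos(a),z]
for th in(0,.21,1.1,1.9):
    b=th-.208;print(th,"handle px top",px(ct,W(95-150*np.cos(b),-114,117+150*np.sin(b))),"scene",px(cs,W(95-150*np.cos(b),-114,117+150*np.sin(b))),"roller",px(ct,W(95-95*np.cos(b),0,117+95*np.sin(b))))
v=np.vstack([np.hstack([cv2.resize(cv2.imread(f"pics/t{k}.png")[160:280,325:475],(375,300)) for k in(10,13)]),np.hstack([cv2.resize(cv2.imread(f"pics/s{k}.png")[170:330,110:310],(375,300)) for k in(12,13)])])
cv2.imwrite("pics/final.png",v)
```

```text
25.8 [351.51597138 -25.53417322 289.05177802] [ 0.40216535  0.75319324 -1.46513364]
start 204 [452.25490196 265.49509804]
now 215 [455.37209302 267.03255814]
0 handle px top [np.float64(451.1), np.float64(264.3)] scene [np.float64(138.1), np.float64(245.6)] roller [np.float64(407.7), np.float64(240.2)]
0.21 handle px top [np.float64(455.6), np.float64(266.4)] scene [np.float64(134.0), np.float64(235.1)] roller [np.float64(409.6), np.float64(241.0)]
1.1 handle px top [np.float64(476.0), np.float64(243.3)] scene [np.float64(132.4), np.float64(211.2)] roller [np.float64(418.2), np.float64(225.1)]
1.9 handle px top [np.float64(483.3), np.float64(189.2)] scene [np.float64(156.4), np.float64(234.0)] roller [np.float64(421.7), np.float64(192.5)]
```

Run:
```python
from h import *
for f in("scene0","s13"):
    g=cv2.imread(f"pics/{f}.png",0)[215:265,115:165]
    n,l,s,c=cv2.connectedComponentsWithStats((g<50).astype(np.uint8))
    print(f,[(s[i].tolist(),(c[i]+[115,215]).round(1)) for i in range(1,n) if s[i,4]>40])
ct=arm.calibration("top")
for f in("top0","t13"):
    g=cv2.imread(f"pics/{f}.png",0)[250:280,440:480]
    n,l,s,c=cv2.connectedComponentsWithStats((g<36).astype(np.uint8))
    print(f,[(s[i].tolist(),(c[i]+[440,250]).round(1)) for i in range(1,n) if s[i,4]>20])
# trigger paddle: before vs now in top image; change anywhere outside labeller
a=cv2.imread("pics/top0.png",0);b=cv2.imread("pics/t13.png",0)
u,v=map(int,px(ct,[487,-36.6,184]));print(u,v,np.abs(a[v-9:v+10,u-9:u+10].astype(int)-b[v-9:v+10,u-9:u+10]).mean())
for u,v in((278,181),(314,178),(288,148)):print("vial",np.abs(a[v-9:v+10,u-9:u+10].astype(int)-b[v-9:v+10,u-9:u+10]).mean())
print("jars",np.abs(a[240:300,165:215].astype(int)-b[240:300,165:215]).mean())
```

```text
scene0 [([22, 0, 18, 11, 113], array([144.6, 218.8])), ([10, 20, 29, 20, 256], array([139.1, 244.8]))]
s13 [([6, 0, 34, 30, 392], array([138.3, 229.9]))]
top0 [([0, 11, 24, 9, 106], array([450.8, 265.1]))]
t13 [([3, 13, 25, 9, 113], array([455. , 267.3]))]
344 246 2.4293628808864267
vial 3.3795013850415514
vial 3.2049861495844874
vial 3.260387811634349
jars 3.553
```

```bash
python3 -c "
from rig import arm
print(arm.close_job())"
```

```text
the job is handed in; nothing more can be done
None
```

I handed the job in at about 26 s: by the final camera readings, the press frame is down on the bottle at about 0.20 rad, the trigger is back up, and the jars and small bottles are undisturbed; I did not receive a verdict.

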